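# Lock the trailer coupler onto the stand's ball

### The job

Park the trailer coupler on the ball of the bench stand: raise its lever all the way, then lower the coupler over the ball, lever still up, until it is fully seated with its neck lying in the rest, and press the lever fully down so that it locks. The height of the ball is not known exactly, so set the coupler down softly and press gently, neither ramming it against the stand nor letting it fall; leave the other things on the table where they are.

Things in the scene. Friction and masses are not known exactly. Their poses are not given: they have to be found in the camera images.
- trailer_coupler: loose steel trailer coupler, 230 mm long, about 0.75 kg. Origin on the socket axis, in the plane of its underside (on the table at first); z up, its neck runs to its own -x. Socket: upright round cup open below, bore 55 mm, mouth flared to 68 mm, outside 65 mm (78 at the flare), top at z = 75 mm. Centre of mass near x = -95 mm
- socket (a point): point on the socket axis, 38 mm above the coupler's underside: where the ball's centre is when the coupler is fully seated
- neck (a point): point of the coupler at x = -120, y = 0, z = 40 mm, good for gripping across y with the lever up. The neck is a channel open below, 40 mm wide in y, from x = -22 to -190 mm and z = 0 to 58 mm
- lever (a joint): lever angle, rad: 0 = down (locked, back over the neck), 1.6 = fully up. Pivot: along the coupler's y at x = -48, z = 72 mm, between two ears. Stiff by friction (0.14 N m), stays where it is left. Its jaw swings under the ball as it goes down: lever down, the ball cannot enter; not fully seated, the lever cannot go down
- knob (a point): centre of the black 24 mm ball knob at the lever's free end, 117 mm from the pivot; lever down it is at x = -163, z = 94 mm of the coupler, lever fully up at x = -23, z = 186 mm. The lever is a 10 mm round bar
- stand: bench stand fixed to the table: grey foot 200 x 100 x 12 mm, sleeve, and a height-adjustable grey bar (40 mm wide, its top 40 mm below the ball's centre) with a 50 mm steel ball. Origin on the table straight below the ball; the bar runs to the stand's -x. The ball's centre is 82 to 118 mm above the table: this setting differs each time and is not measured, but does not yield under load
- rest (a point): point on the table under the stand's neck rest, 166 mm from the ball's axis on the stand's -x. The rest, 20 mm long, is a cross plate 38.5 mm below the ball's centre with upturned ends 58 mm apart, 10 mm high; the neck lies between these, level, the coupler's x along the stand's x
- electrical_tape: black roll of tape, 55 mm across, 19 mm high, bystander; origin under its centre
- tape_measure: yellow tape measure, 38 x 75 x 62 mm, bystander; origin under its centre
- bolt_c: steel bolt with nut, 66 mm long, bystander; origin under its centre
- box_cutter: orange box cutter, 139 mm long, lying flat, bystander; origin under its centre
- stub_screwdriver: dark screwdriver, 149 mm long, lying flat, bystander; origin under its centre

How it is judged (in metres and radians):
On the way, in this order (a step that is already met when the one before it is completed fails the run):
1. the lever is raised (value of joint lever above 1.1 rad), for 0.2 s.
2. the coupler is lowered over the ball and rests on the stand, lever still up (value of joint lever above 0.9 rad and horizontal distance between socket and stand below 0.006 m and z of socket in the frame of stand below 0.123 m and contact force between trailer_coupler and stand above 1 N), for 0.2 s.
At the end, for the whole second after the job is handed in: the lever is down (within 0.08 rad of locked); the coupler rests on the stand, at rest and level within 0.06 rad, its socket axis within 5 mm of the ball's, its socket point not above 123 mm, its neck along the stand's bar within 0.15 rad (value of joint lever below 0.08 rad and horizontal distance between socket and stand below 0.005 m and z of socket in the frame of stand below 0.123 m and angle between the x axis of trailer_coupler and the x axis of stand, either way round below 0.15 rad and angle between trailer_coupler's own z axis and vertical below 0.06 rad and contact force between trailer_coupler and stand above 1 N and linear speed of trailer_coupler below 0.02 m/s); the robot touches nothing.
It fails at once if the coupler is pressed or knocked against the stand with more than 50 N (contact force between trailer_coupler and stand above 50 N).
It fails at once if the coupler is let fall onto the stand (faster than 0.3 m/s within 30 mm of the ball's axis and low over it) (horizontal distance between socket and stand below 0.03 m and z of socket in the frame of stand below 0.14 m and linear speed of trailer_coupler above 0.3 m/s).
It fails at once if a bystander is moved by more than 30 mm (distance of any of electrical_tape, bolt_c, tape_measure, box_cutter, stub_screwdriver from where it was at the start of the episode above 0.03 m).
It also fails if it takes over 72 s, if anything falls off the work surface, if the arm or the gripper's body presses on something with over 40 N, if the wrist force passes 120 N, or if a joint passes its speed limit or range.

### The arm

A 7-joint arm with a two-finger parallel gripper is mounted at the origin on a cart in front of the work surface, level with it; the furniture and walls round the work are solid. World frame = base frame: x ahead of the robot, y to its left, z up, the work surface at z = 0. Lengths are in mm, angles in rad, forces in N, time in s.
With the tool pointing down it reaches from about 400 to 850 mm from the base axis. Payload 4.4 kg.
Tool frame: the origin (TCP) lies at the centre of the arm's flange, where the gripper is bolted on; the fingertips stand 199 mm ahead of it and the grasp point (between the pads) lies 180 mm ahead of it (tip_reach is the y of the fingertips in the tool frame, in mm); y points along the fingers, x is the direction in which the jaws open and shut, and the axes are right-handed (so a half turn about y gives the same grasp; the last joint's range is limited). The gripper opens to 94 mm and grips with 3 to 60 N. Pads are 16 mm wide; open, the fingers measure 119 mm over their backs; the gripper's body (75 mm by 177 mm) begins 78 mm behind the grasp point.
Start: joints at [1.054, 0.628, 0.038, 1.517, -0.027, 0.996, -0.02], TCP at [283.218, -585.067, 404.678] pointing down, gripper open.
Joint ranges: [-3.06, 3.06], [-0.37, 2.12], [-1.25, 1.32], [0.18, 2.47], [-1.1, 4.24], [0.23, 1.98], [-2.94, 2.94]. Speed limits (rad/s): [2.57, 2.57, 3.14, 3.14, 3.14, 3.14, 3.14].

### API

Orientations are given as a rotation vector (axis times angle).
In Python, from plant import * gives the robot as it stands.
- The arm moves only by the shell command python3 -m pendant 'ROWS'. ROWS is text: rows parted by semicolons, each of 5 numbers parted by spaces: the shift along the tool's x, y, z in units of 40 mm (1.0 is 40 mm), then the turn about the tool's y in units of 5 degrees (1.0 is 5 degrees), then the closure, from 0 (fully open) to 1 (shut). In form: x y z twist jaw; .... A call has 1 to 12 rows; each row shifts and turns the commanded pose from where the row before left it, along the tool's axes as they then stand; what a row does not reach is not made up. A row lasts 1/12 s, in which the tool goes at most 41.7 mm and 7.16 degrees, less where a joint would pass 70% of its speed; a pose out of reach is approached as far as the arm can. A call is refused whole if a number of a shift passes 1 or a number of a turn 1, either way. A call with a gripper value outside its range is refused whole. The fingers move at their own pace and stop on an object; the grip force is fixed at half the most. Time passes only in rows, so rows that do not move let the fingers close. It gives the time, the measured TCP pose, the force and the opening at its end, in the units of the state.
- get_state(): the state, without advancing time (a new reading comes with each control period).
- capture(name): name is "side" or "top"; returns a dict with "pixels" (480x640x3 uint8, blue, green, red), "camera_matrix" (3x3 intrinsics, pixels), "dist_coeffs" ([k1, k2, p1, p2, k3] as OpenCV has them; the pictures are not rectified), "rvec" (rotation vector, rad) and "tvec" (3), from world to camera coordinates, as OpenCV has them. Camera axes: x right, y down, z forward; pixel columns grow to the right and rows downward; lengths in mm; the calibration is good to about 2 mm. A picture is of the moment at which its call begins. There is no depth.
- hand_in(): hands the job in, once; it reports no verdict.
The state is a dict: "time": time; "joint_pos": joint angles; "joint_vel": joint speeds; "joint_torque": joint torques, N m; "tcp_pos": TCP position; "tool_rot": TCP orientation; "contact_force": force on the tool from outside, world axes, zero at the start; "moment": the same for the moment, N m; "opening": finger opening in mm.
Only numpy, scipy, OpenCV 4.12 (cv2) and the standard library are available. Lean on these libraries where they do the work, as an engineer would, in place of code of your own. Each camera call takes 0.05 s, during which the arm holds its last target.

## Working session

There is one attempt and no reset: what is moved stays moved. The work goes in short steps, Python scripts to look and compute and a shell command to move; the robot and the scene stay as the last step left them, time stands still between calls to the robot, and variables do not carry over. Pictures are saved under pics/ and viewed, and the job is handed in when it is done.

```bash
ls; mkdir -p pics; python3 - <<'E'
from plant import *
import cv2
print(get_state())
for n in ("side","top"):
    c=capture(n); cv2.imwrite(f"pics/{n}0.png",c["pixels"])
    print(n,c["camera_matrix"],c["dist_coeffs"],c["rvec"],c["tvec"])
E
```

```text
pics
{'time': 0.0, 'joint_pos': array([ 1.05419969,  0.62930935,  0.0384401 ,  1.51834316, -0.02701931,
        0.9963001 , -0.01998221]), 'joint_vel': array([ 0.00048147, -0.0027376 ,  0.00129607, -0.00057782,  0.00075332,
       -0.00074427,  0.00080422]), 'joint_torque': array([-7.50641925e-05, -5.49745810e+01,  1.14301857e+00, -1.86634487e+01,
       -5.22515760e-02,  2.36208824e-02,  1.56301799e-04]), 'tcp_pos': array([ 283.10149365, -584.78877181,  403.78553143]), 'tool_rot': array([-1.38837653,  0.87221527, -0.86965202]), 'contact_force': array([ 0.19043812, -0.20938883, -0.29178975]), 'moment': array([ 0.00347934, -0.06064934, -0.02421162]), 'opening': 94.11882023989212}
side [[442.05963951   0.         308.98756824]
 [  0.         442.05963951 245.93799443]
 [  0.           0.           1.        ]] [-0.10821972  0.          0.          0.          0.        ] [ 0.07640984 -2.83164183  1.34092514] [ 549.01520158   66.81003619 1210.03720885]
top [[476.85602798   0.         317.34587859]
 [  0.         476.85602798 241.44211145]
 [  0.           0.           1.        ]] [0.00214282 0.         0.         0.         0.        ] [ 2.13442396 -2.10133865  0.20708314] [  38.13034851  536.91625994 1176.97163934]
```

View pics/side0.png

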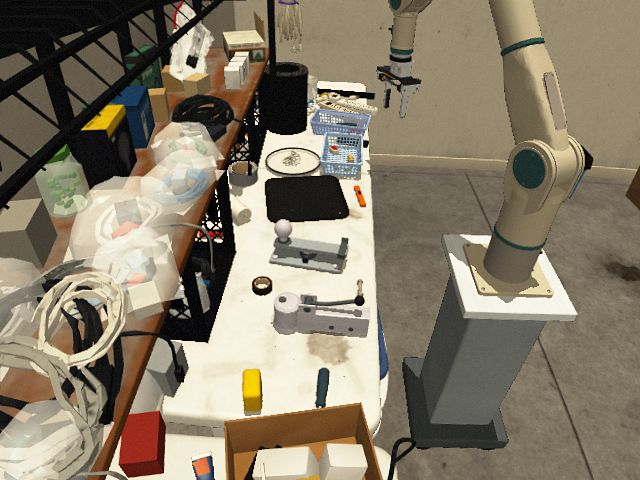

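View pics/top0.png

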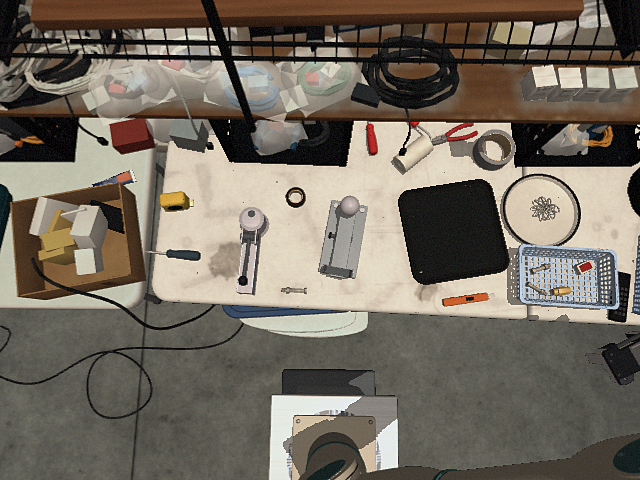

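The side picture shows the coupler with its socket near (286,313) and its knob at (360,299). The stand's ball is at (282,228). The top picture has the coupler socket near (253,215), the knob at (243,281), the ball at (348,205), the tape roll at (296,197) and the bolt at (294,290).

```bash
cat > h.py <<'E'
from plant import *
import cv2, numpy as np
from scipy.spatial.transform import Rotation as R
def cam(n,save=None):
    c=capture(n)
    if save: cv2.imwrite(f"pics/{save}.png",c["pixels"])
    return c
def ray(c,uv):
    p=cv2.undistortPoints(np.array([[uv]],float),c["camera_matrix"],np.array(c["dist_coeffs"]))[0,0]
    Rm=cv2.Rodrigues(np.array(c["rvec"],float))[0]; t=np.array(c["tvec"],float).ravel()
    d=Rm.T@np.array([p[0],p[1],1]); return -Rm.T@t, d/np.linalg.norm(d)
def plane(c,uv,z):
    o,d=ray(c,uv); return o+d*(z-o[2])/d[2]
def tri(c1,u1,c2,u2):
    o1,d1=ray(c1,u1);o2,d2=ray(c2,u2)
    s=np.linalg.lstsq(np.c_[d1,-d2],o2-o1,rcond=None)[0]
    a=o1+s[0]*d1;b=o2+s[1]*d2
    return (a+b)/2,np.linalg.norm(a-b)
def proj(c,X):
    return cv2.projectPoints(np.array(X,float).reshape(-1,3),np.array(c["rvec"],float),np.array(c["tvec"],float),c["camera_matrix"],np.array(c["dist_coeffs"]))[0].reshape(-1,2)
def crop(c,x0,y0,x1,y1,k,name):
    cv2.imwrite(f"pics/{name}.png",cv2.resize(c["pixels"][y0:y1,x0:x1],None,fx=k,fy=k,interpolation=cv2.INTER_CUBIC))
def st():
    s=get_state(); r=R.from_rotvec(s["tool_rot"]).as_matrix()
    print("t",round(s["time"],2),"tcp",s["tcp_pos"].round(1),"F",s["contact_force"].round(1),"M",s["moment"].round(2),"open",round(s["opening"],1))
    print("axes x",r[:,0].round(3),"y",r[:,1].round(3),"z",r[:,2].round(3)," grasp pt",(s["tcp_pos"]+180*r[:,1]).round(1)); print("q",s["joint_pos"].round(3))
    return s,r
E
python3 - <<'E'
from h import *
st()
a=cam("side");b=cam("top")
crop(a,220,200,420,350,4,"side_c1"); crop(b,220,170,380,300,5,"top_c1")
for n,X in dict(o=[0,0,0],a=[500,0,0]).items(): print(n,proj(b,X),proj(a,X))
for c in (a,b): print("campos",ray(c,(320,240)))
E
```

```text
t 0.1 tcp [ 283.1 -584.8  403.9] F [ 0.2 -0.  -0.2] M [ 0.03 -0.02 -0.07] open 93.8
axes x [ 0.436 -0.9   -0.002] y [-0.001  0.002 -1.   ] z [0.9   0.436 0.   ]  grasp pt [ 283.  -584.5  223.9]
q [ 1.054  0.629  0.038  1.518 -0.027  0.996 -0.02 ]
o [[332.80150644 459.07395126]] [[505.02332644 269.79372021]]
a [[334.52842666 258.86056934]] [[326.90541312 262.69207403]]
campos (array([517.55581533, 919.00768143, 810.94523785]), array([ 0.00336355, -0.78232605, -0.62286005]))
campos (array([ 296.80685934,   43.35278151, 1258.97635326]), array([ 0.19776247, -0.00294898, -0.98024554]))
```

View pics/side_c1.png

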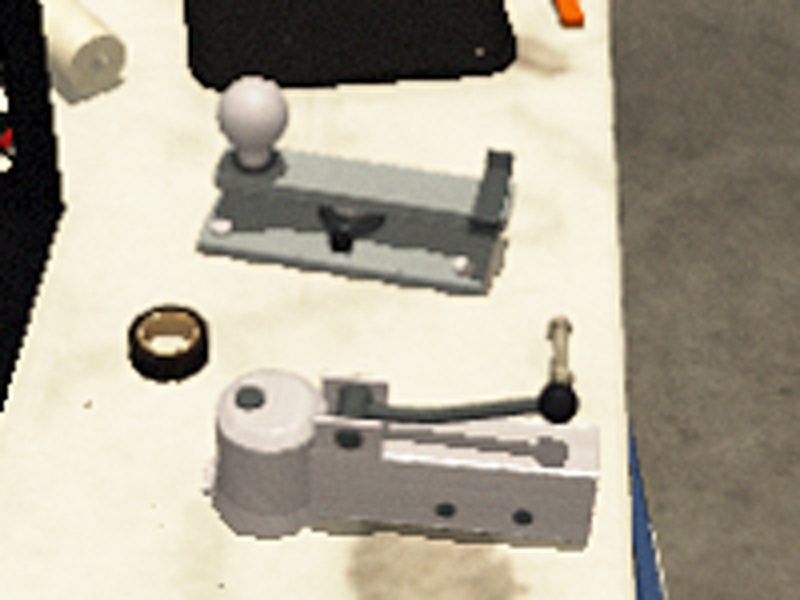

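View pics/top_c1.png

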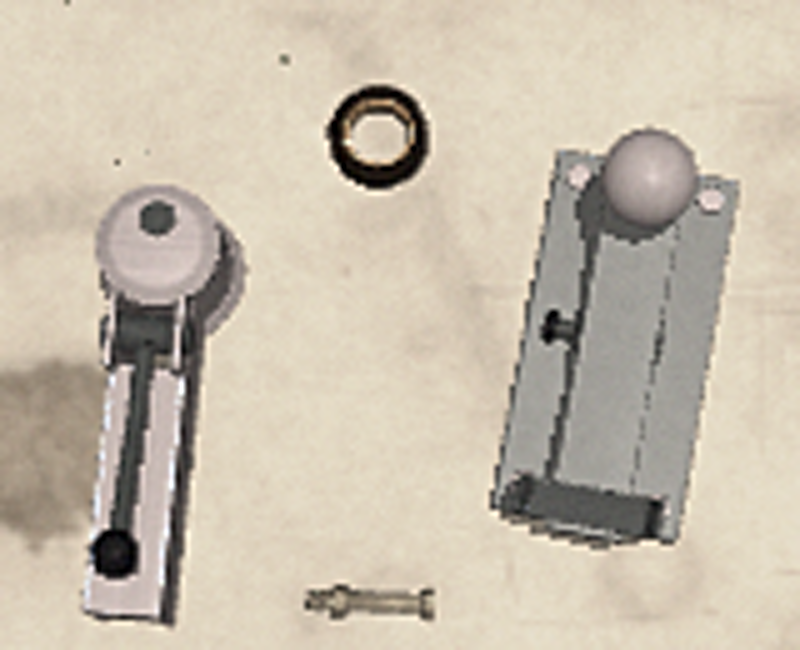

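The crops show the coupler's knob at side crop (558,402) and top crop (115,552), the socket top at about top crop (157,245), and the ball at side crop (253,115) and top crop (649,177). Measuring next.

```bash
cat > m.py <<'E'
from h import *
a=cam("side");b=cam("top")
def S(u,v): return (220+(u-1.5)/4,200+(v-1.5)/4)
def T(u,v): return (220+(u-2)/5,170+(v-2)/5)
kn=tri(a,S(558,402),b,T(115,552)); print("knob",kn)
ball=tri(a,S(253,115),b,T(649,177)); print("ball",ball)
# socket top at z=75 via top view circle centre, and side rim
print("sock top top-view",plane(b,T(157,245),75), "black dot", tri(a,S(250,398),b,T(157,217)))
for n,u in dict(rearL=(82,610),rearR=(172,622)).items(): print(n,plane(b,T(*u),58))
print("side rear bottom corner",plane(a,S(583,548),0),"rear top",plane(a,S(600,428),58),"rear top near",plane(a,S(592,472),58))
# ball contour centre (top)
g=b["pixels"]
# stand foot corners z=12
for n,u in dict(TL=(558,150),TR=(740,180),BR=(675,543),BL=(493,508)).items(): print(n,plane(b,T(*u),12).round(1))
print("rest posts (tri)",tri(a,S(500,155),b,T(660,510)))
for n,u,z in (("tape",(380,137),19),("bolt",(370,602),5)): print(n,plane(b,T(*u),z))
E
python3 m.py
```

```text
knob (array([428.38110217, 228.20284647,  93.87761312]), np.float64(1.0046091129860297))
ball (array([624.14542238, -33.4895901 ,  87.94179379]), np.float64(1.6402491188834727))
sock top top-view [588.68794982 216.8975465   75.        ] black dot (array([602.70079089, 217.55363852,  75.23628631]), np.float64(1.3308575268360214))
rearL [403.43176366 249.03556017  58.        ]
rearR [398.11729912 203.53236515  58.        ]
side rear bottom corner [405.96075421 254.8540502    0.        ] rear top [399.80433309 213.22409219  58.        ] rear top near [406.22763235 247.33777444  58.        ]
TL [660.7  10.8  12. ]
TR [645.4 -87.8  12. ]
BR [447.5 -52.7  12. ]
BL [464.5  43.1  12. ]
rest posts (tri) (array([456.37789564, -41.21762144,  56.403411  ]), np.float64(4.946475010699831))
tape [664.40165149 107.23392574  19.        ]
bolt [414.68905993 107.0022693    5.        ]
```

```bash
python3 -m pendant '0 0 0 1 0;0 0 0 1 0;0 0 0 1 0;0 0 0 1 0;0 0 0 1 0;0 0 0 0.96 0;0 0 0 0 0'
cat >> h.py <<'E'
CX=None
def go(P,yaw=None):
    """print tool-axis shift (units of 40mm) bringing grasp point to P"""
    s,r=st(); g=s["tcp_pos"]+180*r[:,1]; d=np.array(P)-g
    print("shift mm",d.round(1),"units x y z",(r.T@d/40).round(2))
    if yaw is not None:
        cur=np.degrees(np.arctan2(r[1,2],r[0,2])); print("tool z yaw",cur.round(2),"twist units",((cur-yaw)/5).round(2))
E
python3 - <<'E'
from h import *
go([480,-300,224],-4.0); go([428.4,228.2,224])
E
```

```text
time: 0.88
tcp_pos: [283.4, -585.0, 404.6]
tool_rot: [-1.175, 1.262, -1.261]
contact_force: [-0.7, 0.1, 0.4]
opening: 93.8
t 0.88 tcp [ 283.4 -585.   404.6] F [-0.7  0.1  0.4] M [0.01 0.01 0.  ] open 93.8
axes x [-0.071 -0.997  0.   ] y [-0.  0. -1.] z [ 0.997 -0.071 -0.   ]  grasp pt [ 283.3 -585.   224.6]
q [ 0.97   0.635  0.183  1.52  -0.128  0.998 -0.455]
shift mm [196.7 285.   -0.6] units x y z [-7.46  0.01  4.4 ]
tool z yaw -4.08 twist units -0.02
t 0.88 tcp [ 283.4 -585.   404.6] F [-0.7  0.1  0.4] M [0.01 0.01 0.  ] open 93.8
axes x [-0.071 -0.997  0.   ] y [-0.  0. -1.] z [ 0.997 -0.071 -0.   ]  grasp pt [ 283.3 -585.   224.6]
q [ 0.97   0.635  0.183  1.52  -0.128  0.998 -0.455]
shift mm [ 1.451e+02  8.132e+02 -6.000e-01] units x y z [-2.054e+01  1.000e-02  2.170e+00]
```

```bash
python3 -m pendant '-0.83 0 0.49 0 0;-0.83 0 0.49 0 0;-0.83 0 0.49 0 0;-0.83 0 0.49 0 0;-0.83 0 0.49 0 0;-0.83 0 0.49 0 0;-0.83 0 0.49 0 0;-0.83 0 0.49 0 0;-0.83 0 0.49 0 0;0 0 0 0 0'
python3 - <<'E'
from h import *
go([428.4,228.2,140],-4)
E
```

```text
time: 1.72
tcp_pos: [485.3, -291.0, 404.5]
tool_rot: [-1.177, 1.249, -1.246]
contact_force: [0.6, 1.2, -0.5]
opening: 94.2
t 1.72 tcp [ 485.3 -291.   404.5] F [ 0.6  1.2 -0.5] M [ 0.05  0.   -0.04] open 94.2
axes x [-0.054 -0.999 -0.006] y [ 0.003  0.006 -1.   ] z [ 0.999 -0.054  0.003]  grasp pt [ 485.9 -290.   224.5]
q [ 0.378  0.512  0.173  1.761 -0.118  0.879 -1.02 ]
shift mm [-57.5 518.2 -84.5] units x y z [-12.85   2.18  -2.14]
tool z yaw -3.09 twist units 0.18
```

```bash
python3 -m pendant '-0.98 0 -0.17 0 0;-0.98 0 -0.17 0 0;-0.98 0 -0.17 0 0;-0.98 0 -0.17 0 0;-0.98 0 -0.17 0 0;-0.98 0 -0.17 0 0;-0.98 0 -0.17 0 0;-0.98 0 -0.17 0 0;-0.98 0 -0.17 0 0;-0.98 0 -0.17 0 0;-0.98 0 -0.17 0 0;-0.98 0 -0.17 0 0'
python3 -m pendant '-0.5 0 0 0 0; 0 0 0 0 0;0 0 0 0 0'
python3 - <<'E'
from h import *
go([428.4,228.2,94],-4)
a=cam("side");crop(a,200,100,450,360,2.3,"s2");b=cam("top");crop(b,200,160,400,310,4,"t2")
E
```

```text
time: 2.72
tcp_pos: [430.6, 177.4, 405.0]
tool_rot: [-1.176, 1.258, -1.258]
contact_force: [1.5, -0.3, 0.2]
opening: 94.0
time: 2.97
tcp_pos: [432.3, 196.4, 404.6]
tool_rot: [-1.178, 1.257, -1.257]
contact_force: [0.2, -2.4, -0.3]
opening: 93.9
t 2.97 tcp [432.3 196.4 404.6] F [ 0.2 -2.4 -0.3] M [ 0.02  0.05 -0.03] open 93.9
axes x [-0.065 -0.998  0.   ] y [ 0. -0. -1.] z [ 0.998 -0.065  0.   ]  grasp pt [432.4 196.3 224.6]
q [-0.576  0.383  0.123  1.992 -0.066  0.77  -2.05 ]
shift mm [  -4.    31.9 -130.6] units x y z [-0.79  3.27 -0.15]
tool z yaw -3.71 twist units 0.06
```

View pics/s2.png

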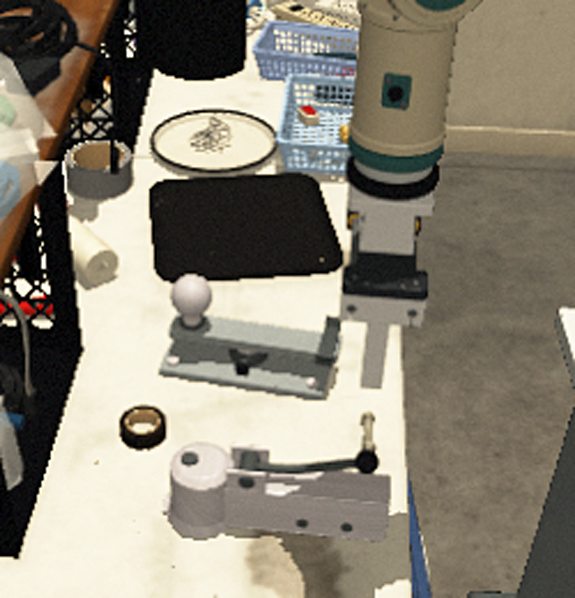

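The open gripper hangs just short of the knob (crop (367,460)), high enough and aligned with it. I'll move over the knob and go down.

```bash
python3 -m pendant '-0.4 0 -0.08 0.06 0;-0.39 0 -0.07 0 0;0 0.7 0 0 0;0 0.7 0 0 0;0 0.5 0 0 0;0 0 0 0 0;0 0 0 0 0'
python3 - <<'E'
from h import *
go([428.4,228.2,94],-4)
b=cam("top");crop(b,200,160,400,310,4,"t3")
E
```

```text
time: 3.65
tcp_pos: [429.0, 225.9, 328.4]
tool_rot: [-1.174, 1.266, -1.266]
contact_force: [0.9, -0.1, 0.7]
opening: 94.0
t 3.65 tcp [429.  225.9 328.4] F [ 0.9 -0.1  0.7] M [ 0.04 -0.03 -0.  ] open 94.0
axes x [-0.077 -0.997  0.002] y [-0.002 -0.002 -1.   ] z [ 0.997 -0.077 -0.002]  grasp pt [428.7 225.6 148.4]
q [-0.614  0.514  0.101  2.048 -0.089  0.586 -2.099]
shift mm [ -0.3   2.6 -54.4] units x y z [-0.07  1.36 -0.01]
tool z yaw -4.41 twist units -0.08
```

View pics/t3.png

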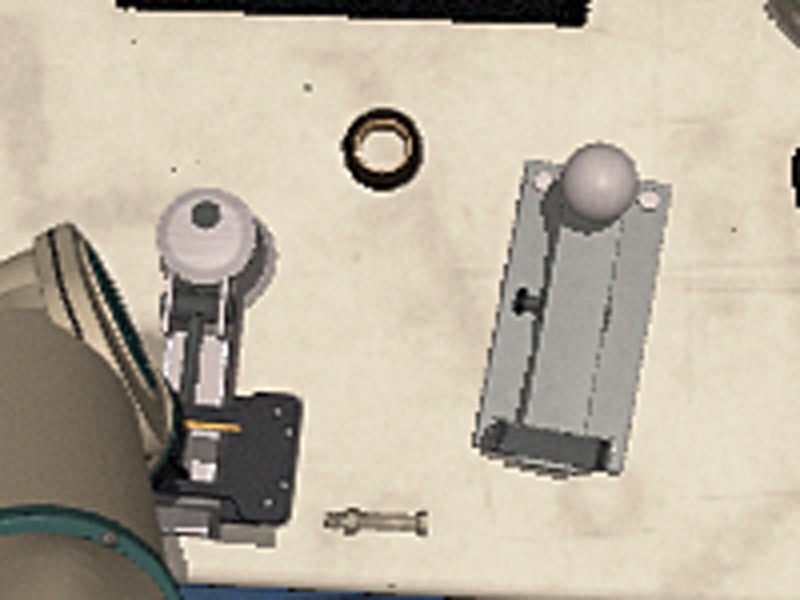

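```bash
python3 -m pendant '-0.06 0.5 0 0 0;0 0.5 0 0 0;0 0.35 0 0 0;0 0 0 0 0.6;0 0 0 0 0.7;0 0 0 0 0.7;0 0 0 0 0.7'
python3 - <<'E'
from h import *
go([428.4,228.2,94],-4)
a=cam("side");crop(a,260,200,420,350,4,"s4")
E
```

```text
time: 4.28
tcp_pos: [429.6, 230.1, 276.2]
tool_rot: [-1.17, 1.263, -1.264]
contact_force: [0.5, 0.1, -0.3]
opening: 70.4
t 4.28 tcp [429.6 230.1 276.2] F [ 0.5  0.1 -0.3] M [0.05 0.02 0.01] open 70.4
axes x [-0.075 -0.997 -0.002] y [ 0.003  0.001 -1.   ] z [ 0.997 -0.075  0.002]  grasp pt [430.  230.4  96.2]
q [-0.604  0.608  0.08   2.083 -0.105  0.452 -2.09 ]
shift mm [-1.6 -2.2 -2.2] units x y z [ 0.06  0.05 -0.04]
tool z yaw -4.29 twist units -0.06
```

View pics/s4.png

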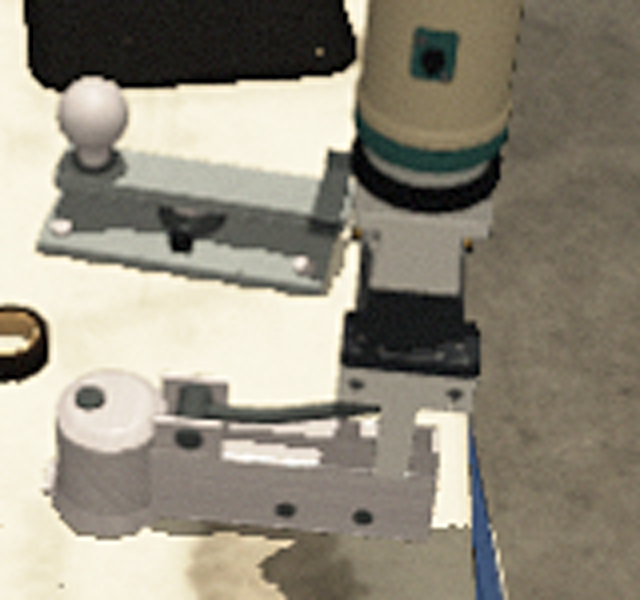

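The fingers straddle the knob at about (395,410) in the crop. I'll close on it now.

```bash
python3 -m pendant '0 0 0 0 0.8;0 0 0 0 0.8;0 0 0 0 0.8;0 0 0 0 0.8;0 0 0 0 0.8;0 0 0 0 0.8;0 0 0 0 0.8'
python3 - <<'E'
from h import *
s,r=st()
# knob arc relative to its start, coupler axes: +cx=tool z, up=-tool y
import numpy as np
a0=np.arctan2(22,-115); 
prev=np.array([-115,22.])
for th in np.linspace(0,1.62,13)[1:]:
    p=117*np.array([np.cos(a0-th),np.sin(a0-th)]); d=p-prev; prev=p
    print(th.round(2),"y",(-d[1]/40).round(2),"z",(d[0]/40).round(2))
E
```

```text
time: 4.92
tcp_pos: [428.9, 229.7, 274.6]
tool_rot: [-1.174, 1.264, -1.264]
contact_force: [-0.5, -1.1, 0.5]
opening: 22.4
t 4.92 tcp [428.9 229.7 274.6] F [-0.5 -1.1  0.5] M [-0.2   0.05  0.04] open 22.4
axes x [-0.075 -0.997  0.001] y [-0.    -0.001 -1.   ] z [ 0.997 -0.075 -0.   ]  grasp pt [428.8 229.6  94.6]
q [-0.604  0.61   0.08   2.084 -0.105  0.451 -2.09 ]
0.14 y -0.38 z 0.1
0.27 y -0.36 z 0.15
0.4 y -0.34 z 0.2
0.54 y -0.31 z 0.24
0.68 y -0.28 z 0.28
0.81 y -0.24 z 0.32
0.94 y -0.19 z 0.35
1.08 y -0.14 z 0.37
1.22 y -0.09 z 0.38
1.35 y -0.04 z 0.39
1.48 y 0.01 z 0.39
1.62 y 0.07 z 0.39
```

```bash
python3 -m pendant '0 -0.38 0.05 0 0.8;0 -0.36 0.15 0 0.8;0 -0.34 0.2 0 0.8;0 -0.31 0.24 0 0.8;0 0 0 0 0.8'
python3 - <<'E'
from h import *
s,r=st()
a=cam("side");crop(a,260,200,420,350,4,"s5")
E
```

```text
time: 5.33
tcp_pos: [455.3, 227.7, 331.9]
tool_rot: [-1.171, 1.264, -1.265]
contact_force: [-3.0, -1.5, 1.9]
opening: 22.2
t 5.33 tcp [455.3 227.7 331.9] F [-3.  -1.5  1.9] M [-0.16  0.48  0.04] open 22.2
axes x [-0.076 -0.997 -0.   ] y [ 0.001  0.    -1.   ] z [ 0.997 -0.076  0.001]  grasp pt [455.4 227.8 151.9]
q [-0.588  0.535  0.1    1.984 -0.087  0.626 -2.077]
```

View pics/s5.png

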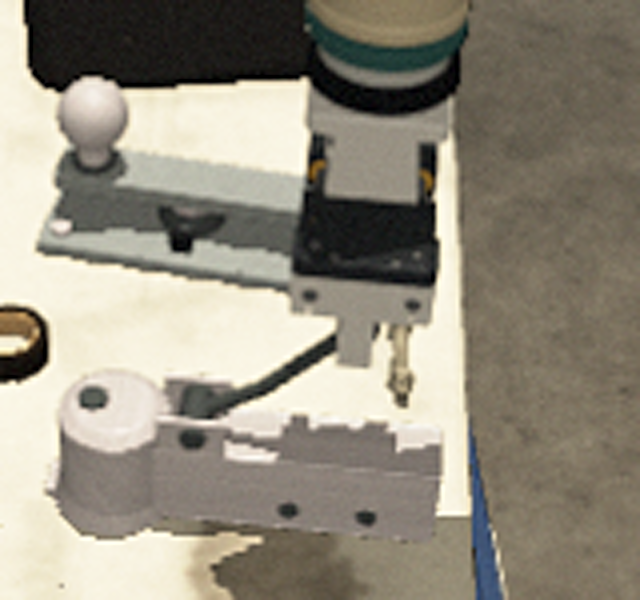

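The lever is rising with the knob held, and the coupler hasn't moved. I'll continue along the arc.

```bash
python3 -m pendant '0 -0.28 0.28 0 0.8;0 -0.24 0.32 0 0.8;0 -0.19 0.35 0 0.8;0 -0.14 0.37 0 0.8;0 -0.09 0.38 0 0.8;0 0 0 0 0.8'
python3 - <<'E'
from h import *
s,r=st()
E
```

```text
time: 5.88
tcp_pos: [524.1, 222.6, 368.2]
tool_rot: [-1.17, 1.263, -1.266]
contact_force: [-0.1, -0.9, 6.8]
opening: 22.5
t 5.88 tcp [524.1 222.6 368.2] F [-0.1 -0.9  6.8] M [-0.18  0.23  0.07] open 22.5
axes x [-0.076 -0.997 -0.   ] y [ 0.003  0.    -1.   ] z [ 0.997 -0.076  0.003]  grasp pt [524.6 222.6 188.2]
q [-0.522  0.557  0.108  1.79  -0.079  0.795 -2.022]
```

```bash
python3 -m pendant '0 -0.03 0.38 0 0.8;0 0.01 0.39 0 0.8;0 0.05 0.25 0 0.8;0 0 0 0 0.8'
python3 - <<'E'
from h import *
s,r=st()
a=cam("side");crop(a,260,200,420,350,4,"s6")
E
```

```text
time: 6.22
tcp_pos: [564.7, 219.5, 366.4]
tool_rot: [-1.169, 1.262, -1.267]
contact_force: [2.1, -0.6, 2.5]
opening: 18.7
t 6.22 tcp [564.7 219.5 366.4] F [ 2.1 -0.6  2.5] M [-0.07 -0.35 -0.02] open 18.7
axes x [-0.076 -0.997 -0.   ] y [ 0.004  0.    -1.   ] z [ 0.997 -0.076  0.004]  grasp pt [565.4 219.5 186.4]
q [-0.485  0.608  0.107  1.691 -0.08   0.843 -1.99 ]
```

View pics/s6.png

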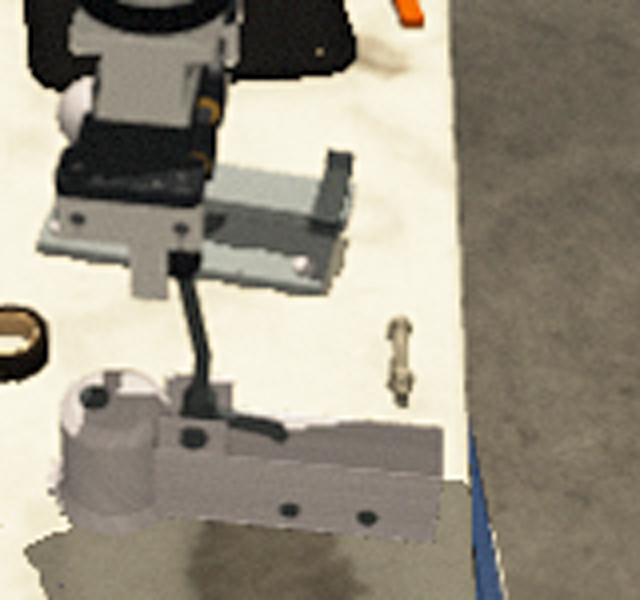

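The lever is upright and the knob sits at the rear edge of the pads (crop (185,262)). I'll open and rise.

```bash
python3 -m pendant '0 0 0 0 0.4;0 0 0 0 0.3;0 0 0 0 0.3;0 -0.6 0 0 0.2;0 -0.7 0 0 0;0 0 -0.8 0 0;0 0 -0.8 0 0;0 0 -0.8 0 0;0 0 0 0 0;0 0 0 0 0'
python3 - <<'E'
from h import *
s,r=st()
a=cam("side");crop(a,260,170,420,320,4,"s7")
b=cam("top");crop(b,200,160,400,310,4,"t7")
E
```

```text
time: 7.1
tcp_pos: [465.3, 227.8, 418.9]
tool_rot: [-1.175, 1.263, -1.261]
contact_force: [-0.1, -0.7, -0.3]
opening: 82.3
t 7.1 tcp [465.3 227.8 418.9] F [-0.1 -0.7 -0.3] M [ 0.07 -0.02 -0.02] open 82.3
axes x [-0.072 -0.997 -0.   ] y [-0.001  0.    -1.   ] z [ 0.997 -0.072 -0.001]  grasp pt [465.2 227.8 238.9]
q [-0.588  0.424  0.112  1.867 -0.062  0.855 -2.088]
```

View pics/s7.png

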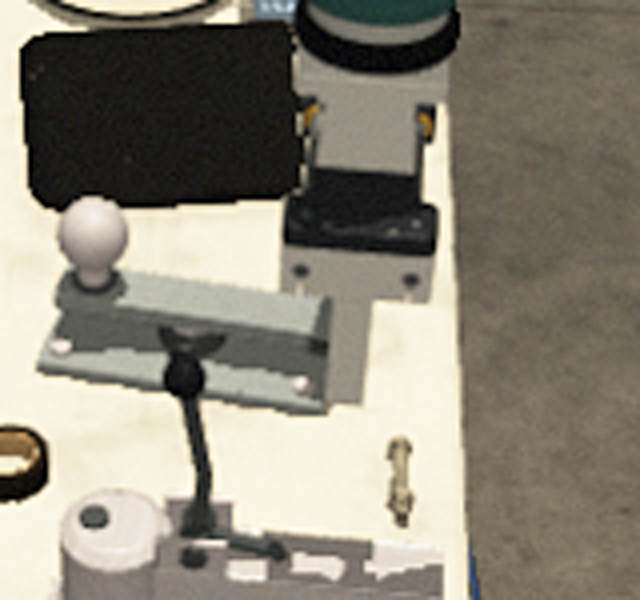

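View pics/t7.png

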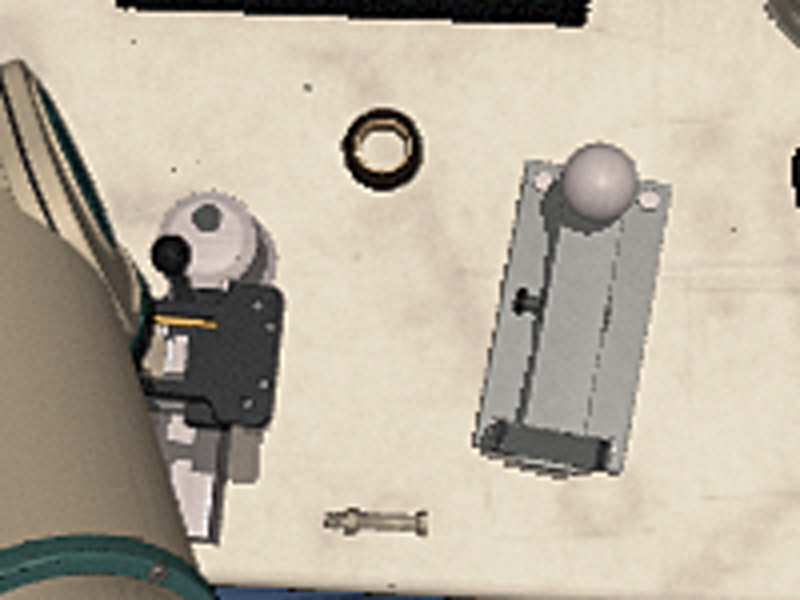

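The lever stands up by itself, with the knob at side crop (184,377) and top crop (171,255). The socket's dark dot is at top crop (206,217) and side crop (95,517).

```bash
python3 - <<'E'
from h import *
a=cam("side");b=cam("top")
S=lambda u,v:(260+(u-1.5)/4,170+(v-1.5)/4)
T=lambda u,v:(200+(u-1.5)/4,160+(v-1.5)/4)
k=tri(a,S(184,377),b,T(171,255)); print("knob",k)
d=tri(a,S(95,517),b,T(206,217)); print("dot",d)
# socket top disc: fit circle from light mask in the top view
p=np.array([588.7,216.9]); 
im=b["pixels"]; hsv=cv2.cvtColor(im,cv2.COLOR_BGR2HSV)
# ball silhouettes: minEnclosing circle of ball by hough
for n,c,box in (("top",b,(330,185,370,225)),("side",a,(265,210,300,250))):
    x0,y0,x1,y1=box; g=cv2.cvtColor(c["pixels"],cv2.COLOR_BGR2GRAY)[y0:y1,x0:x1]
    g=cv2.resize(g,None,fx=6,fy=6,interpolation=cv2.INTER_CUBIC)
    h=cv2.HoughCircles(g,cv2.HOUGH_GRADIENT,1,200,param1=80,param2=12,minRadius=40,maxRadius=75)
    print(n,h if h is None else [(x0+(q[0]-2.5)/6,y0+(q[1]-2.5)/6,q[2]/6) for q in h[0]])
x0,y0,x1,y1=230,200,275,240
g=cv2.resize(cv2.cvtColor(im,cv2.COLOR_BGR2GRAY)[y0:y1,x0:x1],None,fx=6,fy=6,interpolation=cv2.INTER_CUBIC)
h=cv2.HoughCircles(g,cv2.HOUGH_GRADIENT,1,200,param1=80,param2=12,minRadius=60,maxRadius=90)
for q in h[0]:
    uv=(x0+(q[0]-2.5)/6,y0+(q[1]-2.5)/6); print("sock",uv,q[2]/6,plane(b,uv,75))
E
```

```text
knob (array([549.10866556, 219.73543554, 188.07384442]), np.float64(0.1184018854674361))
dot (array([600.04595904, 217.07014735,  75.81505046]), np.float64(1.7251445666015648))
top [(np.float32(349.5), np.float32(205.0), np.float32(9.75))]
side [(np.float32(282.66666), np.float32(227.66667), np.float32(9.150001))]
sock (np.float32(250.0), np.float32(219.16667)) 13.599999 [587.15849801 219.38804975  75.        ]
```

By triangulation the lever is at about 1.46 rad, because the knob slipped at the end. It needs to go all the way up, so I'll nudge it to its stop with closed fingers from behind.

```bash
python3 -m pendant '0.05 0.4 0 0 1;0 0.4 0 0 1;0 0.4 0 0 1;0 0 0 0 1;0 0 0 0 1;0 0 0 0 1;0 0 0 0 1;0 0 0 0 1;0 0 0 0 1;0 0 0 0 1;0 0 0 0 1;0 0 0 0 1'
python3 -m pendant '0 0 0 0 1;0 0 0 0 1;0 0 0.5 0 1;0 0 0.5 0 1;0 0 0.4 0 1;0 0 0 0 1'
python3 - <<'E'
from h import *
s,r=st()
E
```

```text
time: 8.3
tcp_pos: [467.1, 225.2, 370.9]
tool_rot: [-1.173, 1.264, -1.264]
contact_force: [-0.7, -0.3, 0.4]
opening: 17.6
time: 8.8
tcp_pos: [525.7, 220.2, 370.7]
tool_rot: [-1.169, 1.263, -1.267]
contact_force: [0.5, -0.1, 1.0]
opening: 0.6
t 8.8 tcp [525.7 220.2 370.7] F [ 0.5 -0.1  1. ] M [ 0.01 -0.03 -0.02] open 0.6
axes x [-0.077 -0.997 -0.   ] y [ 0.003 -0.    -1.   ] z [ 0.997 -0.077  0.003]  grasp pt [526.3 220.2 190.7]
q [-0.515  0.555  0.105  1.787 -0.075  0.801 -2.021]
```

```bash
python3 -m pendant '0 0 0.1 0 1;0 0 0.1 0 1;0 0 0.1 0 1;0 0 0 0 1'; python3 -m pendant '0 0 0.06 0 1;0 0 0.06 0 1;0 0 0 0 1'
python3 - <<'E'
from h import *
s,r=st()
a=cam("side");crop(a,260,170,420,320,4,"s8")
E
```

```text
time: 9.13
tcp_pos: [534.7, 220.1, 370.5]
tool_rot: [-1.174, 1.264, -1.264]
contact_force: [-1.0, -0.1, -0.8]
opening: 0.6
time: 9.38
tcp_pos: [539.7, 219.8, 370.6]
tool_rot: [-1.173, 1.264, -1.264]
contact_force: [-0.8, 0.3, -1.1]
opening: 0.3
t 9.38 tcp [539.7 219.8 370.6] F [-0.8  0.3 -1.1] M [ 0.07  0.26 -0.05] open 0.3
axes x [-0.074 -0.997  0.   ] y [-0. -0. -1.] z [ 0.997 -0.074 -0.   ]  grasp pt [539.7 219.8 190.6]
q [-0.501  0.573  0.103  1.75  -0.076  0.823 -2.008]
```

View pics/s8.png

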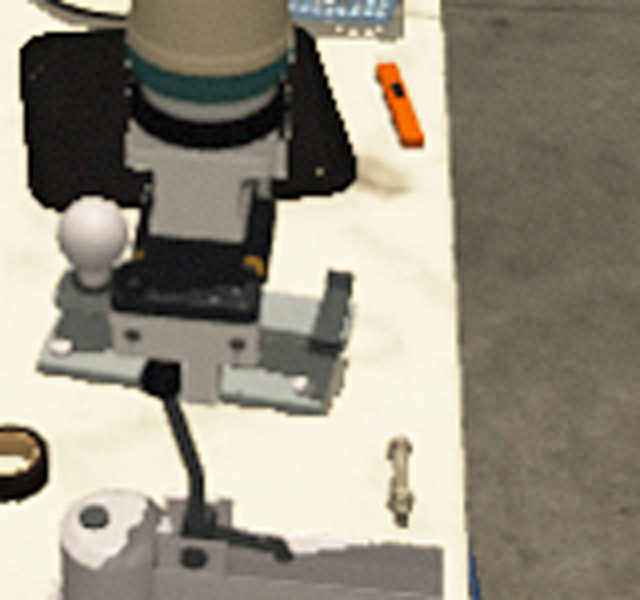

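```bash
python3 -m pendant '0 0 0.06 0 1;0 0 0.05 0 1;0 0 0 0 1'
python3 - <<'E'
from h import *
s,r=st()
a=cam("side");crop(a,260,170,420,320,4,"s9")
E
python3 -m pendant '0 0 -0.8 0 0;0 -0.3 -0.8 0 0;0 -0.5 -0.3 0 0;0 0 0 0 0;0 0 0 0 0;0 0 0 0 0;0 0 0 0 0;0 0 0 0 0;0 0 0 0 0;0 0 0 0 0'
```

```text
time: 9.68
tcp_pos: [544.4, 219.4, 370.7]
tool_rot: [-1.173, 1.264, -1.264]
contact_force: [-1.0, 0.4, -0.8]
opening: 0.5
t 9.68 tcp [544.4 219.4 370.7] F [-1.   0.4 -0.8] M [0.03 0.24 0.01] open 0.5
axes x [-0.075 -0.997 -0.   ] y [ 0.  0. -1.] z [ 0.997 -0.075  0.   ]  grasp pt [544.5 219.5 190.7]
q [-0.497  0.578  0.103  1.738 -0.076  0.829 -2.004]
time: 10.57
tcp_pos: [468.6, 224.9, 402.1]
tool_rot: [-1.174, 1.265, -1.264]
contact_force: [-0.2, 0.3, 0.3]
opening: 63.7
```

View pics/s9.png

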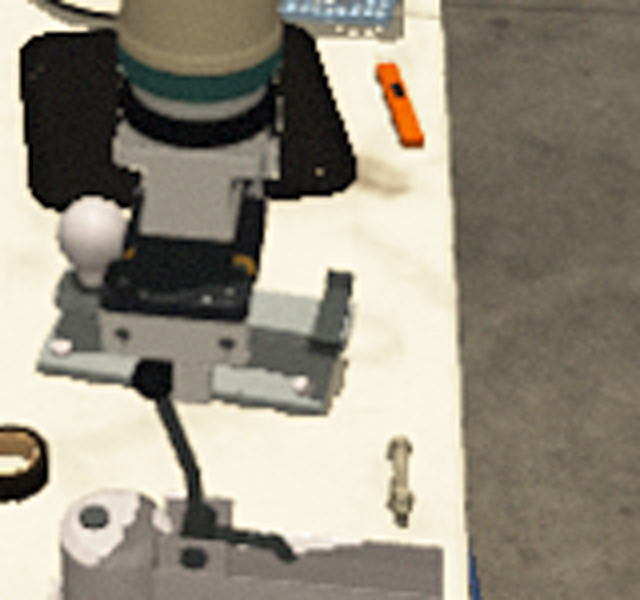

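```bash
python3 - <<'E'
from h import *
s,r=st()
a=cam("side");crop(a,260,190,420,340,4,"s10")
b=cam("top");crop(b,200,160,400,310,4,"t10")
E
```

```text
t 10.57 tcp [468.6 224.9 402.1] F [-0.2  0.3  0.3] M [0.04 0.04 0.02] open 63.7
axes x [-0.075 -0.997  0.001] y [-0.001 -0.001 -1.   ] z [ 0.997 -0.075 -0.001]  grasp pt [468.5 224.8 222.1]
q [-0.579  0.448  0.111  1.883 -0.066  0.815 -2.08 ]
```

View pics/s10.png

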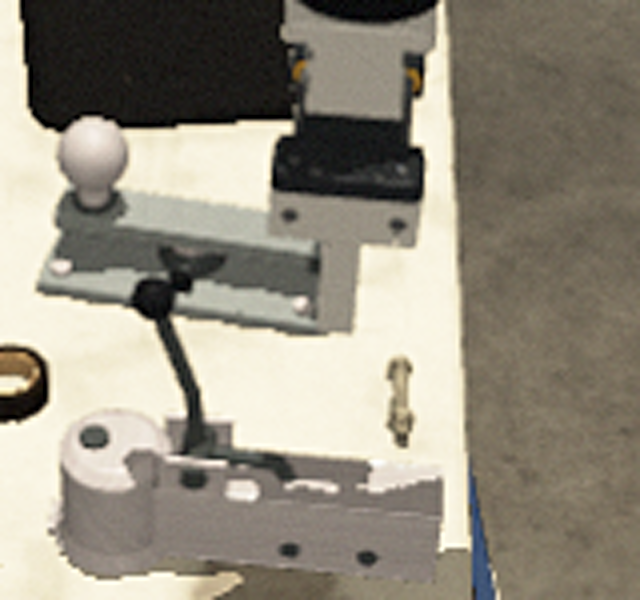

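View pics/t10.png

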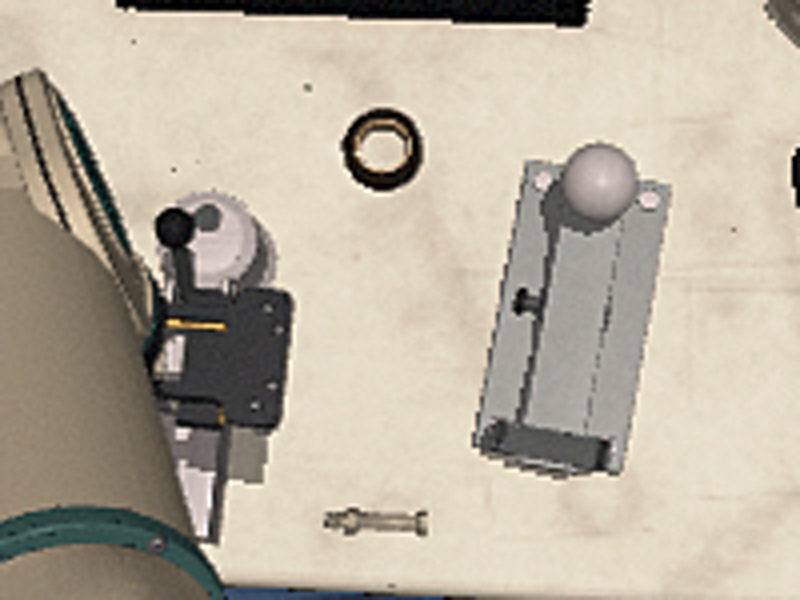

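The knob is now at side crop (153,298) and top crop (175,228), about 8 px further forward in both views. Next is the neck grip.

```bash
python3 - <<'E'
from h import *
a=cam("side");b=cam("top")
S=lambda u,v:(260+(u-1.5)/4,190+(v-1.5)/4)
T=lambda u,v:(200+(u-1.5)/4,160+(v-1.5)/4)
print("knob",tri(a,S(153,298),b,T(175,228)))
print("dot",tri(a,S(94,437),b,T(207,217)))
print("neck rear right edge",plane(b,T(218,542),58))
go([489.8,225,140],-4.1); go([489.8,225,36])
E
```

```text
knob (array([565.73139662, 218.5990634 , 185.45624536]), np.float64(0.31224767423145494))
dot (array([600.47064969, 216.5120181 ,  75.10947826]), np.float64(1.2693856291454686))
neck rear right edge [395.30520621 203.10157631  58.        ]
t 10.77 tcp [468.3 225.  402.5] F [0.7 0.  1. ] M [ 0.06 -0.   -0.05] open 79.6
axes x [-0.075 -0.997  0.   ] y [-0. -0. -1.] z [ 0.997 -0.075 -0.   ]  grasp pt [468.3 225.  222.5]
q [-0.58   0.447  0.111  1.883 -0.066  0.815 -2.08 ]
shift mm [ 21.5  -0.  -82.5] units x y z [-0.04  2.06  0.54]
tool z yaw -4.28 twist units -0.04
t 10.77 tcp [468.3 225.  402.5] F [0.7 0.  1. ] M [ 0.06 -0.   -0.05] open 79.6
axes x [-0.075 -0.997  0.   ] y [-0. -0. -1.] z [ 0.997 -0.075 -0.   ]  grasp pt [468.3 225.  222.5]
q [-0.58   0.447  0.111  1.883 -0.066  0.815 -2.08 ]
shift mm [  21.5   -0.  -186.5] units x y z [-0.04  4.66  0.54]
```

```bash
python3 -m pendant '0 0.6 0.3 0 0;-0.04 0.7 0.22 0 0;0 0.7 0 0 0;0 0.7 0 0 0;0 0.7 0 0 0;0 0.6 0 0 0;0 0.4 0 0 0;0 0.26 0 0 0;0 0 0 0 0;0 0 0 0 0'
python3 - <<'E'
from h import *
go([489.8,225,36],-4)
a=cam("side");crop(a,260,190,420,340,4,"s11")
E
```

```text
time: 11.6
tcp_pos: [489.3, 225.1, 216.3]
tool_rot: [-1.173, 1.264, -1.264]
contact_force: [0.3, 0.2, 0.6]
opening: 93.9
t 11.6 tcp [489.3 225.1 216.3] F [0.3 0.2 0.6] M [ 0.06  0.03 -0.  ] open 93.9
axes x [-0.075 -0.997  0.   ] y [-0. -0. -1.] z [ 0.997 -0.075 -0.   ]  grasp pt [489.3 225.1  36.3]
q [-0.524  0.759  0.062  1.971 -0.106  0.415 -2.027]
shift mm [ 0.5 -0.1 -0.3] units x y z [0.   0.01 0.01]
tool z yaw -4.27 twist units -0.05
```

View pics/s11.png

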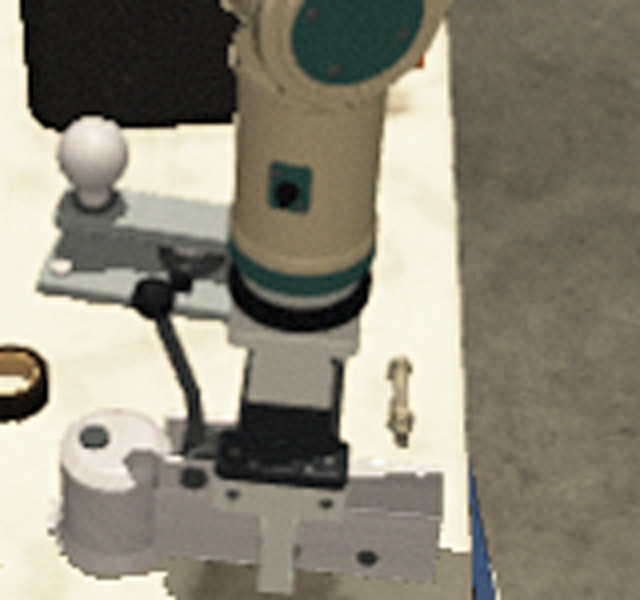

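The fingers straddle the neck and the lever clears the gripper body. Closing now.

```bash
python3 -m pendant '0 0 0 0 1;0 0 0 0 1;0 0 0 0 1;0 0 0 0 1;0 0 0 0 1;0 0 0 0 1;0 0 0 0 1;0 0 0 0 1;0 0 0 0 1;0 0 0 0 1;0 0 0 0 1'
python3 -m pendant '0 -0.2 0 0 1;0 -0.3 0 0 1;0 -0.4 0 0 1;0 -0.4 0 0 1;0 0 0 0 1;0 0 0 0 1'
python3 - <<'E'
from h import *
st()
a=cam("side");crop(a,260,150,420,340,3,"s12")
E
```

```text
time: 12.57
tcp_pos: [489.1, 225.0, 216.2]
tool_rot: [-1.173, 1.264, -1.264]
contact_force: [0.1, -0.9, 1.3]
opening: 40.0
time: 13.07
tcp_pos: [488.9, 225.1, 268.4]
tool_rot: [-1.173, 1.264, -1.264]
contact_force: [-0.7, 0.0, -8.2]
opening: 40.1
t 13.07 tcp [488.9 225.1 268.4] F [-0.7  0.  -8.2] M [0.05 0.14 0.02] open 40.1
axes x [-0.075 -0.997 -0.   ] y [ 0.  0. -1.] z [ 0.997 -0.075  0.   ]  grasp pt [489.  225.2  88.4]
q [-0.535  0.669  0.079  1.951 -0.098  0.525 -2.035]
```

View pics/s12.png

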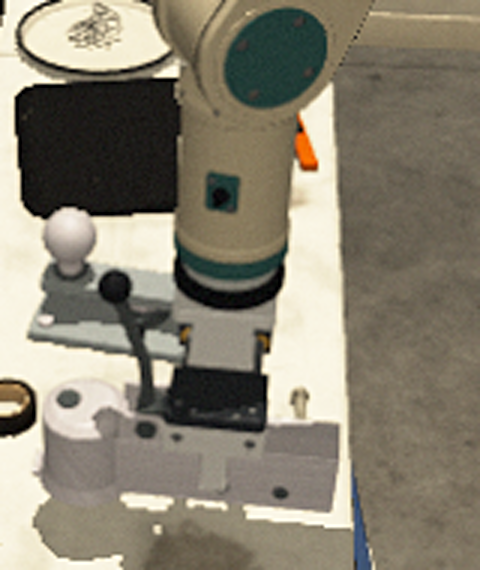

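Lifted level; the wrist reads about 8 N of load. I'll lift higher and turn to the stand's direction.

```bash
python3 -m pendant '0 -0.5 0 0 1;0 -0.6 0 0 1;0 -0.6 0 0 1;0 -0.5 0 0.3 1;0 -0.3 0 0.4 1;0 0 0 0.4 1;0 0 0 0 1;0 0 0 0 1'
python3 - <<'E'
from h import *
st()
a=cam("side",'s13');b=cam("top",'t13')
crop(a,200,100,420,320,2.7,"s13c");crop(b,200,140,400,310,4,"t13c")
go([527.4,-17,190],-9.7)
E
```

```text
time: 13.78
tcp_pos: [488.3, 224.9, 366.9]
tool_rot: [-1.128, 1.334, -1.333]
contact_force: [-0.2, -0.1, -8.6]
opening: 40.0
t 13.78 tcp [488.3 224.9 366.9] F [-0.2 -0.1 -8.6] M [ 0.    0.19 -0.  ] open 40.0
axes x [-0.169 -0.986  0.002] y [-0.003 -0.002 -1.   ] z [ 0.986 -0.169 -0.003]  grasp pt [487.8 224.6 186.9]
q [-0.575  0.521  0.135  1.875 -0.098  0.756 -2.127]
t 13.88 tcp [488.5 224.9 366.9] F [ 0.1 -0.4 -8.5] M [ 0.13  0.04 -0.02] open 39.7
axes x [-0.169 -0.986  0.002] y [-0.003 -0.001 -1.   ] z [ 0.986 -0.169 -0.003]  grasp pt [488.  224.7 186.9]
q [-0.575  0.521  0.135  1.874 -0.097  0.756 -2.127]
shift mm [  39.4 -241.7    3.1] units x y z [ 5.79 -0.07  1.99]
tool z yaw -9.72 twist units -0.0
```

View pics/t13c.png

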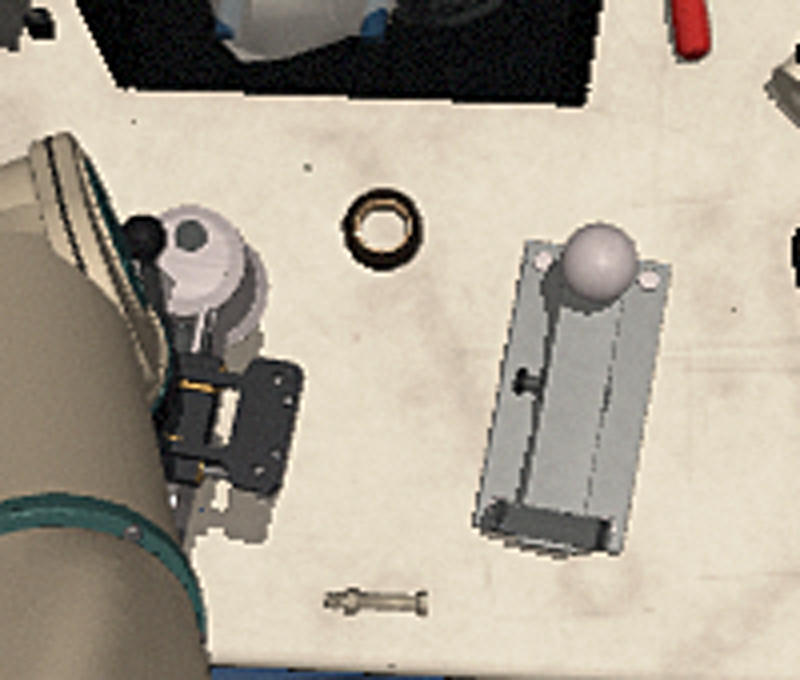

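View pics/s13c.png

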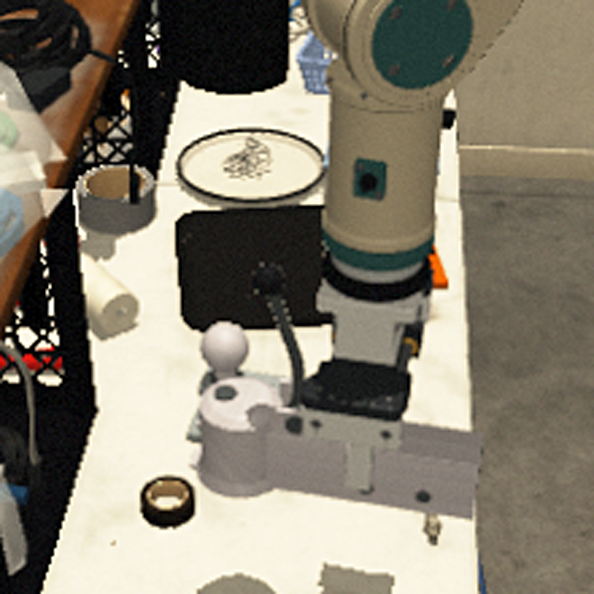

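The coupler hangs level, its underside near z = 150 mm, clear of the tape roll and the ball. Moving over the stand.

```bash
python3 -m pendant '0.3 0 0.1 0 1;0.5 0 0.2 0 1;0.6 0 0.2 0 1;0.6 0 0.2 0 1;0.6 0 0.2 0 1;0.6 0 0.2 0 1;0.6 0 0.2 0 1;0.6 0 0.2 0 1;0.6 0 0.2 0 1;0.5 0 0.2 0 1;0.3 0 0.1 0 1;0 0 0 0 1'
python3 -m pendant '0 0 0 0 1;0 0 0 0 1'
python3 - <<'E'
from h import *
go([527.4,-17,190],-9.7)
a=cam("side",'s14');b=cam("top",'t14')
crop(a,220,120,400,300,3.2,"s14c");crop(b,270,150,420,290,4,"t14c")
E
```

```text
time: 14.88
tcp_pos: [528.6, -21.6, 368.0]
tool_rot: [-1.123, 1.337, -1.34]
contact_force: [0.6, 0.1, -7.3]
opening: 40.2
time: 15.05
tcp_pos: [528.3, -16.1, 367.9]
tool_rot: [-1.124, 1.334, -1.331]
contact_force: [-0.0, 0.7, -8.6]
opening: 40.3
t 15.05 tcp [528.3 -16.1 367.9] F [-0.   0.7 -8.6] M [ 0.13  0.08 -0.01] open 40.3
axes x [-0.168 -0.986 -0.001] y [-0.001  0.001 -1.   ] z [ 0.986 -0.168 -0.001]  grasp pt [528.1 -15.9 187.9]
q [-0.108  0.507  0.126  1.898 -0.092  0.743 -1.67 ]
shift mm [-0.7 -1.1  2.1] units x y z [ 0.03 -0.05 -0.01]
tool z yaw -9.7 twist units -0.0
```

View pics/t14c.png

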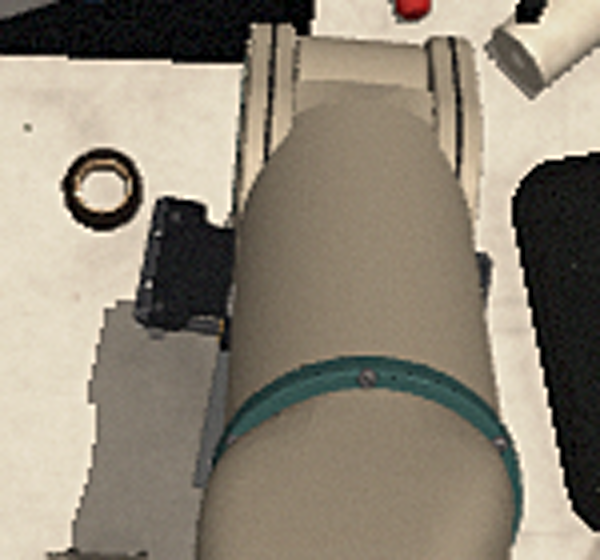

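View pics/s14c.png

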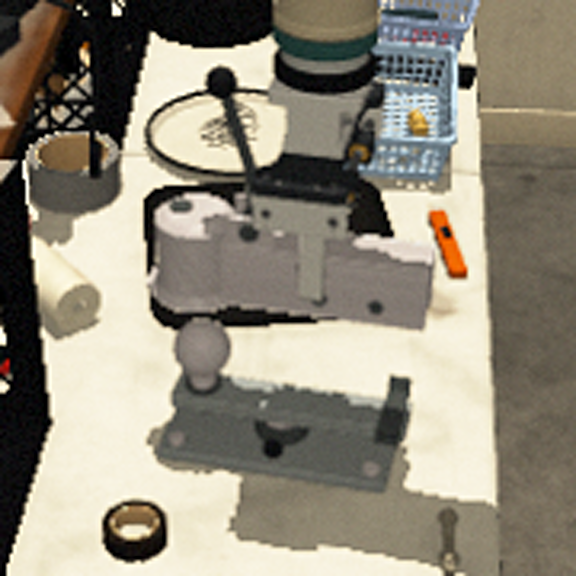

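The top view of the socket is hidden by the arm. The side view has the coupler level above the ball, socket at crop (190,250) and ball at (203,347). To check the socket-in-grip estimate, I'll overlay the predicted rims on the side view.

```bash
cat > ov.py <<'E'
import sys
from h import *
def overlay(name,lx=-99,gz=36,box=(220,120,400,300),k=3.2,ball=(624.1,-33.5,88)):
    a=cam("side"); s=get_state(); r=R.from_rotvec(s["tool_rot"]).as_matrix(); g=s["tcp_pos"]+180*r[:,1]
    # coupler axes x=tool z, y=-tool x, z=-tool y
    M=np.c_[r[:,2],-r[:,0],-r[:,1]]
    W=lambda p:(g+M@(np.array(p,float)-np.array([lx,0,gz])))
    im=cv2.resize(a["pixels"][box[1]:box[3],box[0]:box[2]],None,fx=k,fy=k,interpolation=cv2.INTER_CUBIC)
    def dr(pts,col,cl=True):
        q=proj(a,pts); q=((q-np.array(box[:2])+.5)*k-.5).round().astype(int)
        cv2.polylines(im,[q.reshape(-1,1,2)],cl,col,1)
    t=np.linspace(0,2*np.pi,60)
    dr([W((32.5*np.cos(v),32.5*np.sin(v),75)) for v in t],(0,0,255))
    dr([W((39*np.cos(v),39*np.sin(v),0)) for v in t],(0,0,255))
    dr([W(p) for p in ((-22,20,58),(-190,20,58),(-190,20,0),(-22,20,0))],(0,255,0))
    o,d=ray(a,(320,240)); n=np.array(ball)-o; n/=np.linalg.norm(n)
    e1=np.cross(n,[0,0,1]);e1/=np.linalg.norm(e1);e2=np.cross(n,e1)
    dr([np.array(ball)+25*(np.cos(v)*e1+np.sin(v)*e2) for v in t],(255,0,0))
    cv2.imwrite(f"pics/{name}.png",im)
    print("socket pt",W((0,0,38)).round(1),"underside z",W((0,0,0))[2].round(1))
if __name__=="__main__": overlay(sys.argv[1])
E
python3 ov.py ov1
```

```text
socket pt [626.  -32.2 190.1] underside z 152.1
```

View pics/ov1.png

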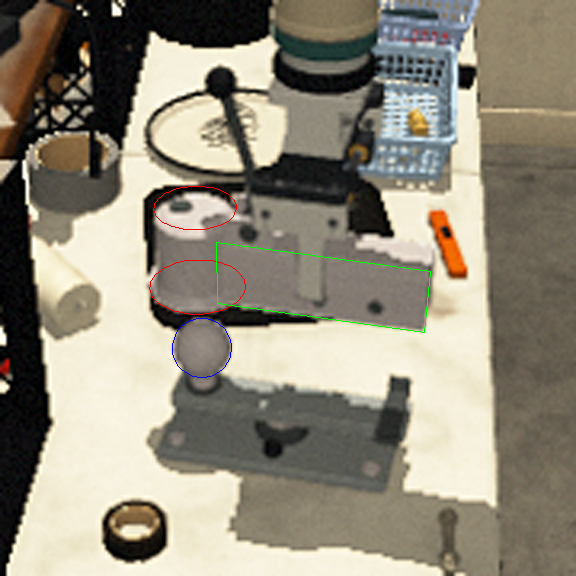

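Predicted and real outlines agree to within about 1 px. I'll correct by −1.7 mm in x and −1.3 mm in y and start lowering.

```bash
python3 -m pendant '0.03 0.2 -0.04 0 1;0 0.3 0 0 1;0 0.3 0 0 1;0 0.2 0 0 1;0 0.1 0 0 1;0 0 0 0 1;0 0 0 0 1'; python3 ov.py ov2; python3 - <<'E'
from h import *
st()
E
```

```text
time: 15.78
tcp_pos: [526.9, -17.9, 324.2]
tool_rot: [-1.124, 1.334, -1.334]
contact_force: [0.3, -0.1, -8.0]
opening: 40.0
socket pt [624.8 -34.8 146.7] underside z 108.7
t 15.83 tcp [527.1 -18.  324.6] F [-0.4 -0.  -7.5] M [0.1  0.07 0.03] open 40.0
axes x [-0.17  -0.986 -0.   ] y [ 0.001 -0.    -1.   ] z [ 0.986 -0.17   0.001]  grasp pt [527.3 -18.  144.6]
q [-0.096  0.568  0.115  1.942 -0.104  0.636 -1.658]
```

View pics/ov2.png

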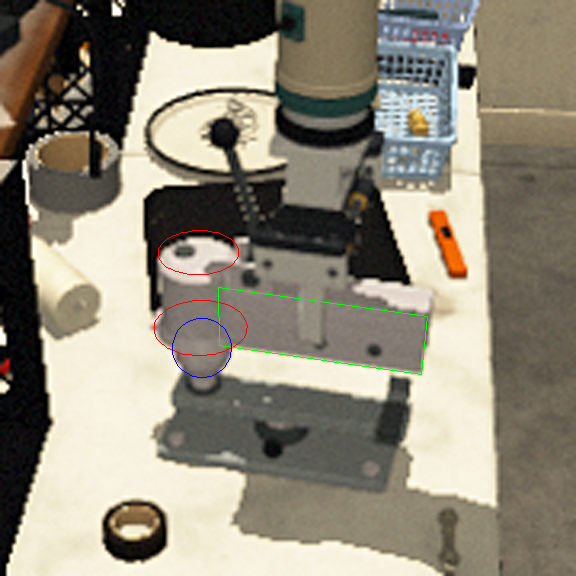

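```bash
python3 -m pendant '-0.02 0.2 0 0 1;0 0.2 0 0 1;0 0.1 0 0 1;0 0 0 0 1'; python3 -m pendant '0 0.2 0 0 1;0 0.2 0 0 1;0 0.1 0 0 1;0 0 0 0 1;0 0 0 0 1';python3 - <<'E'
from h import *
st()
E
python3 ov.py ov3
```

```text
time: 16.17
tcp_pos: [526.4, -17.2, 303.0]
tool_rot: [-1.126, 1.336, -1.333]
contact_force: [-0.2, -0.3, -8.2]
opening: 39.8
time: 16.58
tcp_pos: [526.9, -17.3, 283.8]
tool_rot: [-1.124, 1.334, -1.334]
contact_force: [-1.0, 0.3, -8.4]
opening: 40.0
t 16.58 tcp [526.9 -17.3 283.8] F [-1.   0.3 -8.4] M [0.05 0.12 0.02] open 40.0
axes x [-0.17  -0.985  0.   ] y [-0.001 -0.    -1.   ] z [ 0.985 -0.17  -0.001]  grasp pt [526.7 -17.3 103.8]
q [-0.087  0.633  0.1    1.972 -0.115  0.543 -1.649]
socket pt [624.6 -34.1 106.2] underside z 68.2
```

View pics/ov3.png

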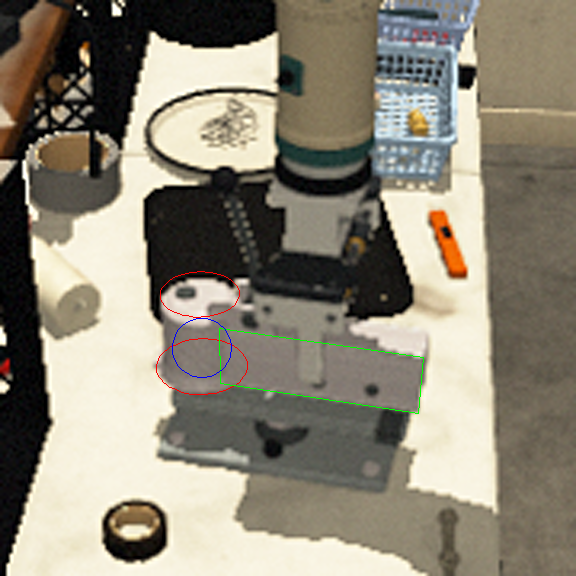

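The ball is inside the mouth with no contact force yet. I'll go on in small steps.

```bash
python3 -m pendant '0 0.08 0 0 1;0 0.08 0 0 1;0 0 0 0 1'; python3 -m pendant '0 0.06 0 0 1;0 0.04 0 0 1;0 0 0 0 1'; python3 -m pendant '0 0.03 0 0 1;0 0.03 0 0 1;0 0 0 0 1;0 0 0 0 1'
```

```text
time: 16.88
tcp_pos: [526.8, -17.2, 277.5]
tool_rot: [-1.124, 1.334, -1.333]
contact_force: [-0.2, -0.3, -8.8]
opening: 40.0
time: 17.13
tcp_pos: [526.8, -17.2, 273.5]
tool_rot: [-1.124, 1.334, -1.334]
contact_force: [-0.1, 0.5, -7.9]
opening: 40.0
time: 17.47
tcp_pos: [526.9, -17.2, 271.4]
tool_rot: [-1.124, 1.334, -1.334]
contact_force: [-0.5, 0.1, -8.9]
opening: 40.1
```

```bash
python3 -m pendant '0 0.03 0 0 1;0 0.03 0 0 1;0 0 0 0 1'; python3 -m pendant '0 0.03 0 0 1;0 0.02 0 0 1;0 0 0 0 1'; python3 - <<'E'
from h import *
st()
E
```

```text
time: 17.72
tcp_pos: [526.9, -17.2, 268.9]
tool_rot: [-1.124, 1.334, -1.334]
contact_force: [-0.1, -0.1, -8.5]
opening: 40.1
time: 17.97
tcp_pos: [526.9, -17.2, 266.9]
tool_rot: [-1.124, 1.334, -1.334]
contact_force: [-0.1, -1.0, -8.3]
opening: 40.1
t 17.97 tcp [526.9 -17.2 266.9] F [-0.1 -1.  -8.3] M [ 0.04  0.16 -0.01] open 40.1
axes x [-0.17  -0.985  0.   ] y [-0.  0. -1.] z [ 0.985 -0.17  -0.   ]  grasp pt [526.8 -17.2  86.9]
q [-0.083  0.662  0.093  1.982 -0.119  0.504 -1.646]
```

```bash
python3 -m pendant '0 0.02 0 0 1;0 0.02 0 0 1;0 0 0 0 1'; python3 -m pendant '0 0.02 0 0 1;0 0 0 0 1;0 0 0 0 1'; python3 - <<'E'
from h import *
st()
E
```

```text
time: 18.22
tcp_pos: [527.0, -17.2, 266.3]
tool_rot: [-1.123, 1.334, -1.334]
contact_force: [-0.9, -0.4, 2.0]
opening: 40.1
time: 18.47
tcp_pos: [527.0, -17.3, 266.2]
tool_rot: [-1.123, 1.333, -1.334]
contact_force: [-2.8, -0.1, 9.5]
opening: 40.0
t 18.47 tcp [527.  -17.3 266.2] F [-2.8 -0.1  9.5] M [0.13 1.29 0.03] open 40.0
axes x [-0.17  -0.985 -0.   ] y [ 0.001  0.    -1.   ] z [ 0.985 -0.17   0.001]  grasp pt [527.1 -17.2  86.2]
q [-0.082  0.663  0.093  1.982 -0.12   0.501 -1.645]
```

Contact is at underside z ≈ 50.2 mm, so the ball's centre is at about 88.2 mm, matching the camera's 88. The load on the stand is about 18 N. I'll ease off a little and open.

```bash
python3 -m pendant '0 -0.02 0 0 1;0 0 0 0 1;0 0 0 0 1;0 0 0 0 1'; python3 -m pendant '0 0 0 0 0.6;0 0 0 0 0.4;0 0 0 0 0.2;0 0 0 0 0;0 0 0 0 0;0 0 0 0 0;0 0 0 0 0;0 0 0 0 0;0 0 0 0 0;0 0 0 0 0'; python3 - <<'E'
from h import *
st()
E
python3 ov.py ov4
```

```text
time: 18.8
tcp_pos: [527.0, -17.3, 266.2]
tool_rot: [-1.123, 1.334, -1.334]
contact_force: [-2.3, -1.0, 7.5]
opening: 39.6
time: 19.63
tcp_pos: [526.9, -17.2, 265.5]
tool_rot: [-1.124, 1.334, -1.334]
contact_force: [-0.2, 0.1, -0.6]
opening: 93.5
t 19.63 tcp [526.9 -17.2 265.5] F [-0.2  0.1 -0.6] M [ 0.09  0.   -0.05] open 93.5
axes x [-0.17  -0.985 -0.   ] y [-0.  0. -1.] z [ 0.985 -0.17  -0.   ]  grasp pt [526.9 -17.2  85.5]
q [-0.082  0.664  0.093  1.982 -0.12   0.5   -1.645]
socket pt [624.5 -34.   87.5] underside z 49.5
```

View pics/ov4.png

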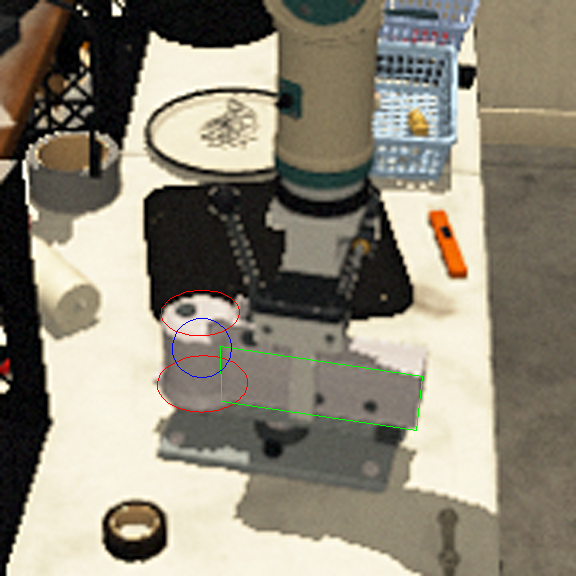

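The coupler appears seated, with the neck over the rest. I'll rise clear and look.

```bash
python3 -m pendant '0 -0.3 0 0 0;0 -0.5 0 0 0;0 -0.8 0 0 0;0 -0.9 0 0 0;0 -0.9 0 0 0;0 -0.9 0 0 0;0 -0.9 0 0 0;0 -0.5 -0.2 0 0;0 0 -0.4 0 0;0 0 0 0 0;0 0 0 0 0'; python3 - <<'E'
from h import *
st()
a=cam("side",'s20');b=cam("top",'t20')
crop(a,250,140,380,290,4,"s20c");crop(b,290,160,410,300,4,"t20c")
E
```

```text
time: 20.6
tcp_pos: [502.9, -13.1, 493.5]
tool_rot: [-1.124, 1.333, -1.333]
contact_force: [-0.3, 0.8, -0.4]
opening: 94.3
t 20.6 tcp [502.9 -13.1 493.5] F [-0.3  0.8 -0.4] M [0.02 0.01 0.01] open 94.3
axes x [-0.169 -0.986 -0.   ] y [ 0.  0. -1.] z [ 0.986 -0.169  0.   ]  grasp pt [502.9 -13.  313.5]
q [-0.144  0.32   0.154  1.798 -0.057  1.027 -1.709]
```

View pics/s20c.png

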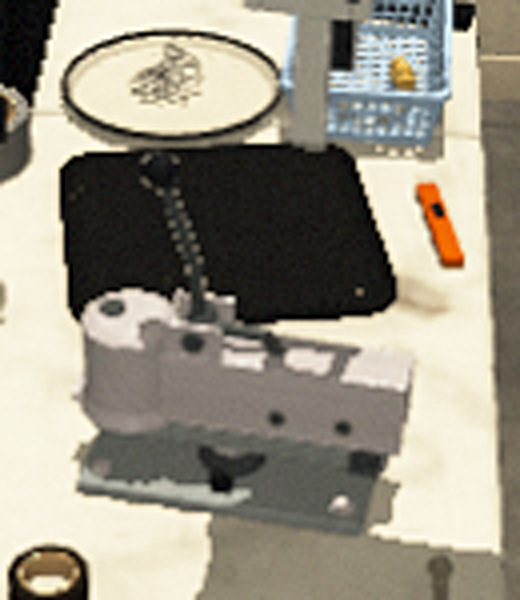

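View pics/t20c.png

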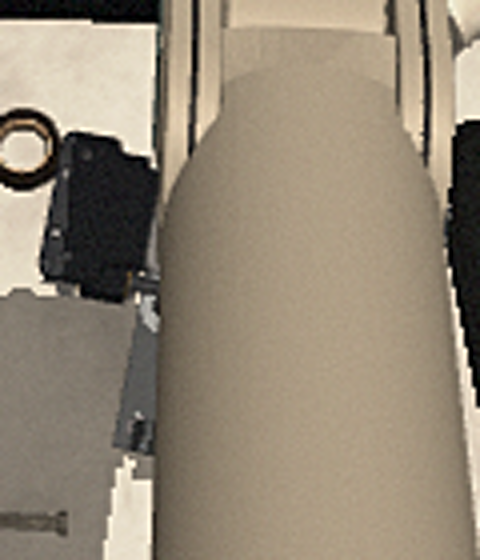

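The coupler looks level, with its neck in the rest (rear at crop (400,400)). The lever still stands up, knob at crop (160,172). I'll check where the knob should be, then grip it.

```bash
python3 - <<'E'
from h import *
a=cam("side")
print(proj(a,[601.4,-29.6,236]), (250+158.5/4,140+170.5/4))
print("dot expected/meas",proj(a,[624+13*.986,-33.5-13*.169,125.2]),(250+112.5/4,140+306.5/4))
go([602.5,-30,300],-9.8); go([602.5,-30,238])
E
```

```text
[[290.16874661 182.20792013]] (289.625, 182.625)
dot expected/meas [[277.59854865 216.42419054]] (278.125, 216.625)
t 20.75 tcp [503.7 -13.2 492.6] F [ 0.2 -0.2  0.3] M [ 0.02 -0.02  0.03] open 93.9
axes x [-0.17  -0.985  0.   ] y [-0.001 -0.    -1.   ] z [ 0.985 -0.17  -0.001]  grasp pt [503.5 -13.3 312.6]
q [-0.143  0.323  0.154  1.797 -0.057  1.027 -1.709]
shift mm [ 99.  -16.7 -12.6] units x y z [-0.01  0.31  2.51]
tool z yaw -9.78 twist units 0.0
t 20.75 tcp [503.7 -13.2 492.6] F [ 0.2 -0.2  0.3] M [ 0.02 -0.02  0.03] open 93.9
axes x [-0.17  -0.985  0.   ] y [-0.001 -0.    -1.   ] z [ 0.985 -0.17  -0.001]  grasp pt [503.5 -13.3 312.6]
q [-0.143  0.323  0.154  1.797 -0.057  1.027 -1.709]
shift mm [ 99.  -16.7 -74.6] units x y z [-0.01  1.86  2.51]
```

```bash
python3 -m pendant '0 0 0.7 0 0;0 0 0.8 0 0;0 0 0.7 0 0;0 0 0.32 0 0;0 0.5 0 0 0;0 0.6 0 0 0;0 0.5 0 0 0;0 0.32 0 0 0;0 0 0 0 0;0 0 0 0 0'; python3 - <<'E'
from h import *
go([602.5,-30,234],-9.8)
a=cam("side"); crop(a,250,110,380,260,4,"s21c")
E
```

```text
time: 21.58
tcp_pos: [602.9, -30.4, 415.4]
tool_rot: [-1.126, 1.336, -1.333]
contact_force: [0.0, 0.1, -0.3]
opening: 93.8
t 21.58 tcp [602.9 -30.4 415.4] F [ 0.   0.1 -0.3] M [-0.02  0.03  0.01] open 93.8
axes x [-0.17  -0.985  0.001] y [-0.003 -0.    -1.   ] z [ 0.985 -0.17  -0.003]  grasp pt [602.4 -30.4 235.4]
q [-0.087  0.553  0.145  1.642 -0.093  0.956 -1.652]
shift mm [ 0.1  0.4 -1.4] units x y z [-0.01  0.03  0.  ]
tool z yaw -9.78 twist units 0.0
```

View pics/s21c.png

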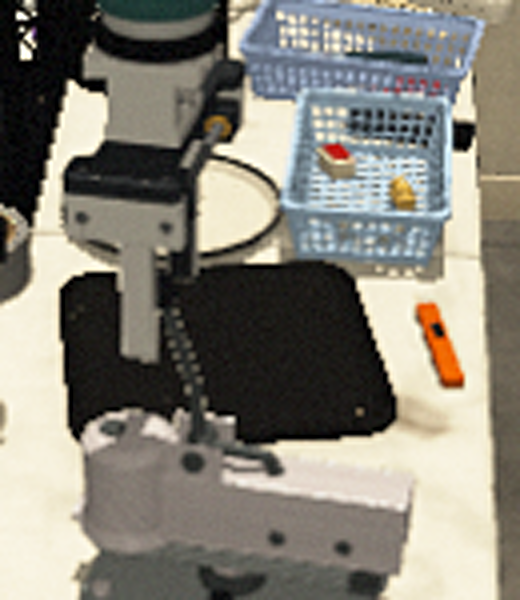

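The knob is centred between the open fingers. Squeezing it could lift the seated coupler, so I'll push it back instead: move ahead of it, close, and push with the closed fingers.

```bash
python3 -m pendant '0 -0.1 0.3 0 0;0 -0.15 0.4 0 0;0 0 0.25 0 0;0 0 0 0 1;0 0 0 0 1;0 0 0 0 1;0 0 0 0 1;0 0 0 0 1;0 0 0 0 1;0 0 0 0 1;0 0 0 0 1;0 0 0 0 1'; python3 -m pendant '0 0 0 0 1;0 0 0 0 1;0 0 0 0 1;0 0 0 0 1;0 0 0 0 1'; python3 - <<'E'
from h import *
go([602.5,-30,234],-9.8)
# arc of knob rel pivot, socket at 624,-33.5, underside 50.2
for th in np.arange(1.6,-0.01,-0.1):
    a0=np.arctan2(22,-115)-th; x=-48+117*np.cos(a0); z=72+117*np.sin(a0)+50.2
    print(th.round(1),"knob lx",x.round(1),"wz",z.round(1))
E
```

```text
time: 22.63
tcp_pos: [640.0, -36.7, 426.7]
tool_rot: [-1.124, 1.334, -1.334]
contact_force: [0.3, 0.1, 0.9]
opening: 37.5
time: 23.05
tcp_pos: [640.1, -36.7, 426.7]
tool_rot: [-1.124, 1.334, -1.334]
contact_force: [-0.5, 0.4, -0.2]
opening: 4.1
t 23.05 tcp [640.1 -36.7 426.7] F [-0.5  0.4 -0.2] M [0.05 0.09 0.  ] open 4.1
axes x [-0.17  -0.985  0.   ] y [-0. -0. -1.] z [ 0.985 -0.17  -0.   ]  grasp pt [640.1 -36.7 246.7]
q [-0.073  0.598  0.146  1.52  -0.096  1.031 -1.644]
shift mm [-37.6   6.7 -12.7] units x y z [-0.01  0.32 -0.95]
tool z yaw -9.77 twist units 0.01
1.6 knob lx -22.7 wz 236.4
1.5 knob lx -34.2 wz 238.4
1.4 knob lx -45.9 wz 239.2
1.3 knob lx -57.6 wz 238.8
1.2 knob lx -69.2 wz 237.3
1.1 knob lx -80.5 wz 234.6
1.0 knob lx -91.6 wz 230.8
0.9 knob lx -102.2 wz 225.9
0.8 knob lx -112.3 wz 220.0
0.7 knob lx -121.7 wz 213.0
0.6 knob lx -130.4 wz 205.2
0.5 knob lx -138.3 wz 196.6
0.4 knob lx -145.3 wz 187.2
0.3 knob lx -151.3 wz 177.2
0.2 knob lx -156.3 wz 166.6
0.1 knob lx -160.1 wz 155.5
-0.0 knob lx -162.9 wz 144.2
```

```bash
python3 -m pendant '0 0 -0.2 0 1;0 0 -0.2 0 1;0 0 -0.2 0 1;0 0 -0.2 0 1;0 0 -0.2 0 1;0 0 0 0 1'; python3 -m pendant '0 0.02 -0.2 0 1;0 0.02 -0.2 0 1;0 0.03 -0.2 0 1;0 0.03 -0.2 0 1;0 0.05 -0.2 0 1;0 0.05 -0.2 0 1;0 0 0 0 1'; python3 - <<'E'
from h import *
st()
a=cam("side"); crop(a,250,110,400,290,3.3,"s22c")
E
```

```text
time: 23.55
tcp_pos: [599.0, -29.6, 427.1]
tool_rot: [-1.124, 1.334, -1.333]
contact_force: [-0.6, 0.5, -0.1]
opening: 0.5
time: 24.13
tcp_pos: [551.5, -21.4, 418.0]
tool_rot: [-1.126, 1.336, -1.332]
contact_force: [-0.6, -0.1, -0.1]
opening: 0.6
t 24.13 tcp [551.5 -21.4 418. ] F [-0.6 -0.1 -0.1] M [ 0.01 -0.03 -0.  ] open 0.6
axes x [-0.169 -0.986  0.   ] y [-0.003  0.    -1.   ] z [ 0.986 -0.169 -0.003]  grasp pt [550.9 -21.4 238. ]
q [-0.111  0.475  0.146  1.78  -0.086  0.895 -1.668]
```

View pics/s22c.png

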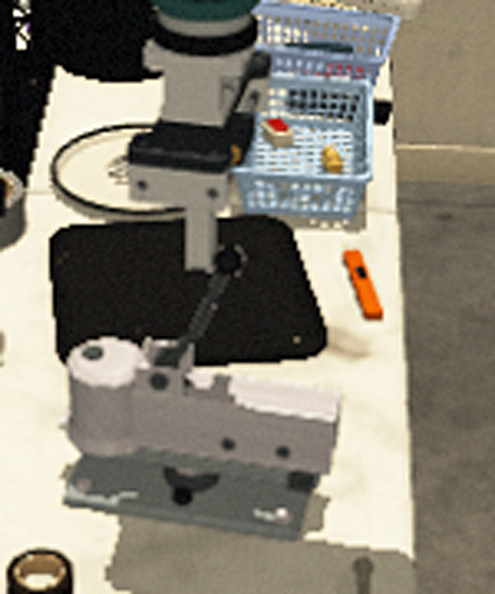

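The finger is pushing the lever back smoothly, knob at crop (229,260), and there is little force. Continuing.

```bash
python3 -m pendant '0 0.08 -0.2 0 1;0 0.1 -0.2 0 1;0 0.12 -0.2 0 1;0 0.12 -0.15 0 1;0 0 0 0 1;0 0 0 0 1'; python3 - <<'E'
from h import *
st()
a=cam("side"); crop(a,250,110,400,290,3.3,"s23c")
E
```

```text
time: 24.68
tcp_pos: [523.5, -16.6, 401.6]
tool_rot: [-1.125, 1.335, -1.333]
contact_force: [0.3, 0.5, -0.0]
opening: 0.3
t 24.68 tcp [523.5 -16.6 401.6] F [ 0.3  0.5 -0. ] M [ 0.07 -0.02  0.01] open 0.3
axes x [-0.17  -0.986  0.   ] y [-0.001  0.    -1.   ] z [ 0.986 -0.17  -0.001]  grasp pt [523.2 -16.6 221.6]
q [-0.121  0.455  0.143  1.874 -0.086  0.819 -1.675]
```

View pics/s23c.png

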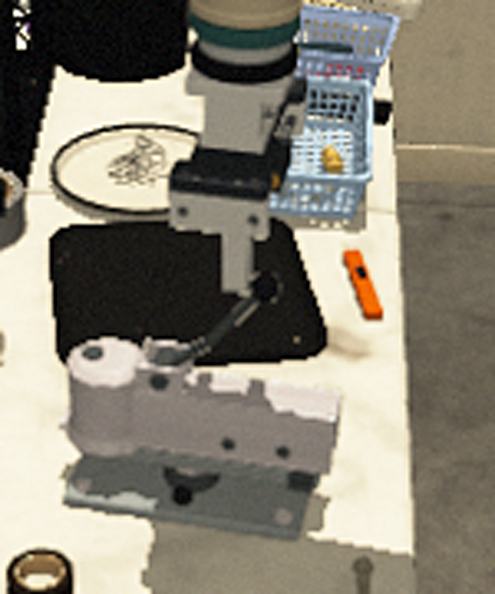

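The lever is at about 0.68 rad, knob at crop (264,288). I'll lift over the knob and press it down from above, following the arc.

```bash
python3 -m pendant '0 -0.4 0 0 1;0 -0.4 0 0 1;0 0 -0.3 0 1;0 0 -0.25 0 1;0 0 0 0 1'; python3 -m pendant '0 0.2 -0.02 0 1;0 0.2 -0.05 0 1;0 0.2 -0.12 0 1;0 0.2 -0.14 0 1;0 0.2 -0.12 0 1;0 0.2 -0.1 0 1;0 0 0 0 1';  python3 - <<'E'
from h import *
st()
a=cam("side"); crop(a,250,110,400,290,3.3,"s24c")
E
```

```text
time: 25.15
tcp_pos: [500.4, -12.7, 433.8]
tool_rot: [-1.125, 1.335, -1.332]
contact_force: [-0.9, 0.7, 0.1]
opening: 0.6
time: 25.73
tcp_pos: [479.1, -9.1, 383.6]
tool_rot: [-1.128, 1.337, -1.332]
contact_force: [0.0, -0.6, -0.3]
opening: 0.6
t 25.73 tcp [479.1  -9.1 383.6] F [ 0.  -0.6 -0.3] M [ 0.07 -0.01 -0.06] open 0.6
axes x [-0.17  -0.986  0.001] y [-0.005 -0.    -1.   ] z [ 0.986 -0.17  -0.005]  grasp pt [478.2  -9.1 203.6]
q [-0.14   0.421  0.139  2.005 -0.085  0.726 -1.69 ]
```

View pics/s24c.png

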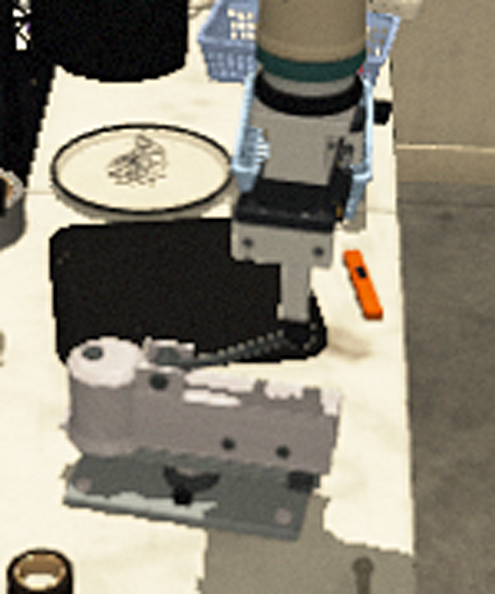

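The lever is at about 0.25–0.3 rad, with the tip on top of the knob. I'll press the rest of the way in small steps, watching the force.

```bash
python3 -m pendant '0 0.12 -0.06 0 1;0 0.12 -0.06 0 1;0 0.12 -0.05 0 1;0 0 0 0 1;0 0 0 0 1';python3 -m pendant '0 0.08 -0.04 0 1;0 0.08 -0.03 0 1;0 0 0 0 1;0 0 0 0 1'
```

```text
time: 26.2
tcp_pos: [473.6, -8.1, 371.2]
tool_rot: [-1.124, 1.334, -1.334]
contact_force: [-0.1, -0.5, 0.4]
opening: 0.7
time: 26.53
tcp_pos: [470.8, -7.6, 364.9]
tool_rot: [-1.124, 1.334, -1.333]
contact_force: [-0.3, 0.1, 0.6]
opening: 0.4
```

```bash
python3 -m pendant '0 0.05 0 0 1;0 0 0 0 1;0 0 0 0 1'; python3 - <<'E'
from h import *
st()
E
```

```text
time: 26.78
tcp_pos: [471.0, -7.6, 363.0]
tool_rot: [-1.124, 1.334, -1.334]
contact_force: [-0.2, -0.2, 0.9]
opening: 0.3
t 26.78 tcp [471.   -7.6 363. ] F [-0.2 -0.2  0.9] M [-0.01  0.04 -0.03] open 0.3
axes x [-0.17  -0.985 -0.   ] y [-0.  0. -1.] z [ 0.985 -0.17  -0.   ]  grasp pt [470.9  -7.6 183. ]
q [-0.139  0.442  0.132  2.05  -0.093  0.655 -1.687]
```

```bash
python3 -m pendant '0 0.05 -0.02 0 1;0 0.05 0 0 1;0 0 0 0 1'; python3 -m pendant '0 0.04 0 0 1;0 0.03 0 0 1;0 0 0 0 1;0 0 0 0 1';  python3 - <<'E'
from h import *
st()
E
```

```text
time: 27.03
tcp_pos: [470.0, -7.4, 358.7]
tool_rot: [-1.124, 1.334, -1.333]
contact_force: [0.1, 0.5, 0.1]
opening: 0.4
time: 27.37
tcp_pos: [470.3, -7.5, 356.2]
tool_rot: [-1.123, 1.333, -1.334]
contact_force: [0.5, 0.2, 0.0]
opening: 0.4
t 27.37 tcp [470.3  -7.5 356.2] F [0.5 0.2 0. ] M [ 0.11  0.07 -0.02] open 0.4
axes x [-0.17  -0.985 -0.   ] y [ 0. -0. -1.] z [ 0.985 -0.17   0.   ]  grasp pt [470.4  -7.5 176.2]
q [-0.137  0.452  0.13   2.059 -0.095  0.636 -1.685]
```

```bash
python3 -m pendant '0 0.03 0 0 1;0 0.02 0 0 1;0 0 0 0 1'; python3 - <<'E'
from h import *
st()
a=cam("side"); crop(a,270,150,370,260,5,"s25c")
E
```

```text
time: 27.62
tcp_pos: [470.3, -7.5, 354.9]
tool_rot: [-1.123, 1.333, -1.334]
contact_force: [-1.8, -0.6, 8.8]
opening: 0.3
t 27.62 tcp [470.3  -7.5 354.9] F [-1.8 -0.6  8.8] M [ 0.09  0.55 -0.04] open 0.3
axes x [-0.17  -0.985 -0.   ] y [ 0.001  0.    -1.   ] z [ 0.985 -0.17   0.001]  grasp pt [470.5  -7.4 174.9]
q [-0.136  0.454  0.129  2.061 -0.096  0.632 -1.684]
```

View pics/s25c.png

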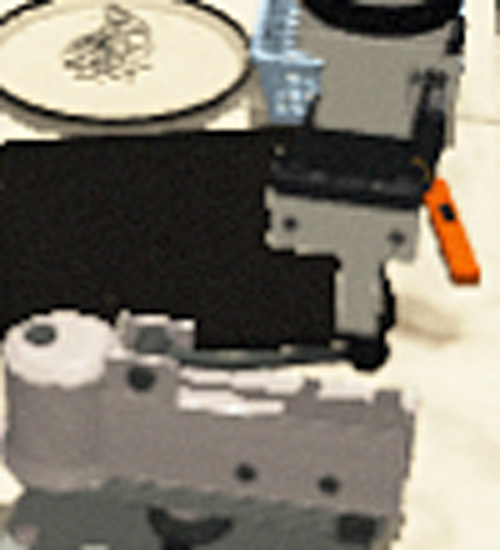

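The stop was met at 8.8 N with the knob at z ≈ 144 mm, as predicted for a locked lever. One more light press, then I'll withdraw.

```bash
python3 -m pendant '0 0.02 0 0 1;0 0 0 0 1;0 0 0 0 1'; python3 -m pendant '0 -0.1 0 0 1;0 -0.5 0 0 1;0 -0.8 0 0 1;0 -0.8 -0.2 0 1;0.8 -0.4 0 0 1;0.9 0 0 0 1;0.9 0 0 0 1;0.9 0 0 0 1;0.9 0 0 0 1;0.9 0 0 0 1;0.9 0 0 0 1;0 0 0 0 1';  python3 - <<'E'
from h import *
st()
a=cam("side"); crop(a,250,160,380,290,4.5,"s26c")
b=cam("top"); crop(b,270,150,400,300,4,"t26c")
E
```

```text
time: 27.92
tcp_pos: [470.3, -7.5, 354.7]
tool_rot: [-1.123, 1.333, -1.334]
contact_force: [-3.1, -0.0, 13.7]
opening: 0.7
time: 28.92
tcp_pos: [417.9, -257.6, 457.8]
tool_rot: [-1.122, 1.338, -1.346]
contact_force: [-0.4, 0.2, -0.0]
opening: 0.1
t 28.92 tcp [ 417.9 -257.6  457.8] F [-0.4  0.2 -0. ] M [0.   0.04 0.06] open 0.1
axes x [-0.18  -0.984  0.005] y [ 0.    -0.006 -1.   ] z [ 0.984 -0.18   0.001]  grasp pt [ 417.9 -258.6  277.8]
q [ 0.307  0.343  0.252  1.885 -0.1    0.923 -1.147]
```

View pics/s26c.png

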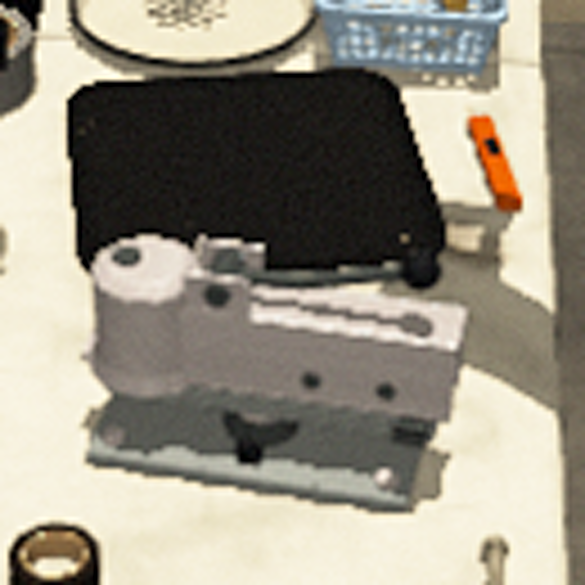

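View pics/t26c.png

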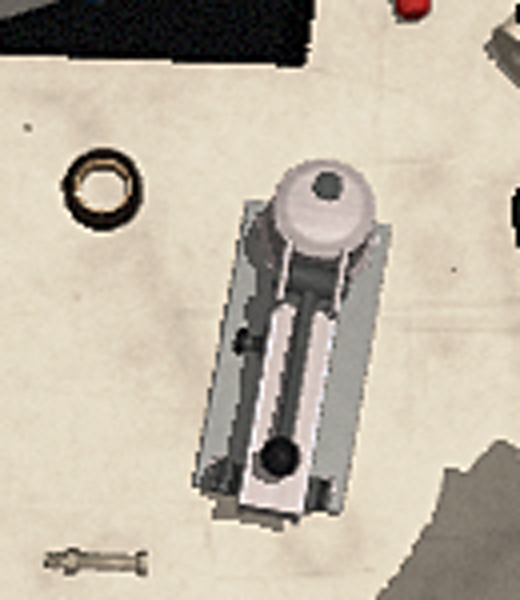

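The lever is down over the neck: knob at top crop (279,456) and side crop (421,268). The neck lies between the rest's ends, and the tape roll and bolt haven't moved. Measuring to confirm before I hand in.

```bash
python3 - <<'E'
from h import *
a=cam("side");b=cam("top")
S=lambda u,v:(250+(u-1.75)/4.5,160+(v-1.75)/4.5)
T=lambda u,v:(270+(u-1.5)/4,150+(v-1.5)/4)
k=tri(a,S(421,268),b,T(279,456)); print("knob",k)
d=tri(a,S(126,257),b,T(327,185)); print("dot",d)
v=d[0]-k[0]; print("yaw",np.degrees(np.arctan2(v[1],v[0])))
u=v[:2]/np.linalg.norm(v[:2]); print("socket est",k[0][:2]+163*u, "knob-dot dist",np.linalg.norm(v[:2]))
print("sock disc",plane(b,T(324,208),125))
print("neck rear corners z108",plane(b,T(241,507),108),plane(b,T(301,520),108))
st()
E
```

```text
knob (array([464.64936496,  -6.39408235, 145.85365819]), np.float64(1.239291083499681))
dot (array([637.50765611, -35.94508615, 124.30023767]), np.float64(1.4096992296895745))
yaw -9.701222177552607
socket est [625.31844456 -33.86127846] knob-dot dist 175.3660475883894
sock disc [623.26839525 -34.15157    125.        ]
neck rear corners z108 [439.39477203  14.63700996 108.        ] [432.05273637 -21.77591515 108.        ]
t 29.12 tcp [ 420.5 -249.6  457.2] F [ 0.3 -0.6 -0.2] M [ 0.06  0.01 -0.04] open 0.4
axes x [-0.169 -0.986 -0.001] y [-0.     0.001 -1.   ] z [ 0.986 -0.169 -0.   ]  grasp pt [ 420.5 -249.4  277.2]
q [ 0.298  0.341  0.243  1.889 -0.102  0.924 -1.15 ]
```

```bash
python3 -c "
from plant import *
print(hand_in())"
```

```text
the job is handed in; nothing more can be done
None
```

The coupler is parked on the ball with its lever down and locked. I handed the job in at about 29 s; no verdict was reported.

**What I did**
- **Lever up:** I gripped the knob and raised the lever. The knob slipped in the grip near the end, leaving the lever at about 1.46 rad, so I pushed it to the stop with closed fingers.
- **Seating:** I carried the coupler by the neck and lowered it step by step. It touched down with about 18 N on the stand, which puts the ball's centre at about 88 mm.
- **Locking:** I swung the lever back with closed fingers and pressed it gently from above. It reached its stop, and my hardest press was about 14 N.

**Last checks**
- **Socket position:** it is about 1 mm from the ball's axis, against a limit of 5 mm; the camera calibration is only good to about 2 mm.
- **Height and angle:** the coupler's yaw is −9.7° and the stand's is about −9.7°. The top of the socket is at 124 mm, where 125–126 mm was expected.
- **Lever:** the camera puts the knob at z = 146 mm, against 144 mm for a fully locked lever. The fingertip position at the stop gave 144 mm.
- **Surroundings:** the neck lies between the rest's ends, and the robot was clear of everything. The tape roll and bolt look unmoved; I did not measure the other bystanders again, but the arm did not come near them.

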